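# Clamp a headspace vial in the purge station with its wing knob

## Task

Stand the headspace vial upright on the middle of the purge station's black bed, between the V block and the orange jaw, and let go of it. Then turn the blue winged knob clockwise until the jaw holds the vial snugly against the V block, at about 10 newtons (under 5 is too loose, over 15 too tight, and the glass cracks at 20), and let go. Do not knock the glass flow tube close beside the wings, and leave the septa jar, the beaker and the brass tube union where they are.

Things in the scene. Friction and masses are not known exactly. Their poses are not given: they have to be found in the camera images.
- vial: Glass headspace vial with white cap, 23 mm across, 77 mm tall, standing loose on the worktop. Origin: centre of its underside, z up along the vial.
- station: Purge station, fixed: grey base plate 84 x 196 x 10 mm (x -42 to 42, y -126 to 70 mm). Origin at worktop height under the centre of the vial's bed; y is the clamping direction, from the knob to the white V block. That block is set by hand: a vial touching both its faces has its axis 2 to 12 mm on the +y side of the origin; this is not measured and must be felt.
- nest (a point): Centre of the top of the bed (black rubber, 40 x 46 mm, 12 mm above the worktop) where the vial is to stand. A vial centred here has at least 4 mm free towards the jaw pad (-y) and at least 2 mm towards the V block (+y). Pad and V block reach from about 15 to 45 mm above the worktop.
- pad: Orange sprung jaw pad, 26 mm wide, top 43 mm above the worktop. Its flat face looks along the station's +y and lies at y = -18.5 mm + 10 mm per rad of the knob from the station's origin. Behind it is a spring of 4 N per mm (6 mm stroke): once the vial meets the V block, clamping force grows by about 40 N per rad. Origin: worktop height, 18.5 mm in front of the face.
- knob (a joint): Wing knob angle, rad, 0 to 2.6, starts at 0 to 0.3, grows clockwise seen from above (closing). At 0 the wings lie along the station's x axis, at q along that axis turned by -q about z. Friction (up to 0.17 N m while turning, less once still) keeps it where it is left. Over what is felt in free running, the resisting torque rises by 0.010 N m per newton of clamping (0.10 N m at 10 N).
- knob_axis (a point): Point on the knob's vertical axis, 83 mm above the worktop, amid the wings: a blue upright blade 44 mm long, 8 mm thick, from 68 to 96 mm above the worktop (two round lobes with a 6 mm dip between), on a hub 20 mm across. The aluminium housing below ends 58 mm above the worktop (screw heads 60).
- flow_tube: Fragile glass flow tube between steel end blocks, 20 x 26 mm in plan, top 80 mm above the worktop, fixed beside the knob on the station's +x side: its near face is 34 mm from the knob's axis, so 12 mm from the wing tips when they point at it; widely opened fingers would strike it. Origin: middle of the lower edge of that face, 10 mm above the worktop; x away from the knob.
- septa_jar: White jar with green lid, 39 mm across, 47 mm tall, bystander, loose. Origin: centre of underside.
- beaker: Small clear beaker, 48 mm across, 58 mm tall, bystander, loose. Origin: centre of underside.
- tube_union: Brass tube union, 36 mm long, 16 mm thick, lying loose, bystander. Origin: centre of underside.
Things that resemble listed ones, but are neither listed nor needed, are in the scene too. What is shaped like the vial but pink is not meant. What is shaped like the station but turquoise is not meant.

How it is judged:
On the way:
1. the vial stands released on the bed, not yet clamped (horizontal distance between vial and nest below 0.012 m and z of vial in the frame of nest between -0.003 and 0.003 m and angle between vial's own z axis and vertical below 0.1 rad and contact force between vial and the fingers below 0.1 N and contact force between vial and pad below 1 N), for 0.2 s.
At the end, for the whole second after the job is handed in: The vial stands upright (within 0.1 rad) on the bed (base within 4 mm of its top, axis within 18 mm of its centre), at rest, the jaw pad pressing on it with 5 to 15 N, and the knob is still and released (contact force between vial and pad between 5 and 15 N and angle between vial's own z axis and vertical below 0.1 rad and z of vial in the frame of nest between -0.004 and 0.004 m and horizontal distance between vial and nest below 0.018 m and linear speed of vial below 0.02 m/s and velocity of joint knob below 0.05 rad/s); the robot touches nothing.
It fails at once if the jaw presses the vial with more than 20 N (contact force between vial and pad above 20 N).
It fails at once if the flow tube is knocked (more than 4 N) (contact force between flow_tube and anything else above 4 N).
It fails at once if the vial is tipped over (angle between vial's own z axis and vertical above 0.5 rad).
It fails at once if the septa jar, beaker or tube union is shifted by more than 20 mm (distance of any of septa_jar, beaker, tube_union from where it was at the start of the episode above 0.02 m).
It also fails if it takes over 64 s, if anything falls off the work surface, if the arm or the gripper's body presses on something with over 40 N, if the wrist force passes 120 N, or if a joint passes its speed limit or range.

## Robot

A 7-joint arm with a two-finger parallel gripper is mounted at the origin on a cart in front of the work surface, level with it; the furniture and walls round the work are solid. World frame = base frame: x ahead of the robot, y to its left, z up, the work surface at z = 0. Lengths are in m, angles in rad, forces in N, time in s.
With the tool pointing down it reaches from about 0.35 to 0.9 m from the base axis. Payload 7.2 kg.
Tool frame: the origin (TCP) lies at the very end of the fingers, on their centre line; the grasp point (between the pads) lies 19 mm behind it (bot.hold_point_z is the distance from the TCP to the grasp point, in m); z points along the fingers, y is the direction in which the jaws open and shut (so a half turn about z gives the same grasp; the last joint's range is limited). The gripper opens to 85 mm and grips with 20 to 120 N. Pads are 22 mm wide; open, the fingers measure 114 mm over their backs; the gripper's body (76 mm by 85 mm) begins 54 mm behind the grasp point. The pads swing forward as they close: fully open they stand 13 mm farther back than shut.
Start: joints at [1.059, 0.411, -0.013, 1.596, 0.006, 1.134, -0.082], TCP at [0.268, -0.564, 0.198] pointing down, gripper open.
Joint ranges: [-2.95, 2.95], [-0.29, 1.99], [-1.47, 1.44], [0.14, 2.54], [-1.03, 4.17], [0.13, 1.85], [-2.86, 2.86]. Speed limits (rad/s): [2.39, 2.39, 3.01, 3.01, 3.14, 3.14, 3.14].

## Interface

Orientations are given as a unit quaternion [x, y, z, w].
In Python, from station import bot gives the robot as it stands.
- The arm moves only by the tool step_arm, never from a script. Its argument "steps" is one flat list of numbers, 7 for each row, row after row: the shift along the tool's x, y, z in cm, then the turn, a rotation vector about the tool's x, y, z in rad, then the finger opening in cm, from 0 to 8.54. In form: [tx, ty, tz, ax, ay, az, gripper, tx, ty, tz, ax, ay, az, gripper, ...]. A call has 1 to 8 rows; each row shifts and turns the commanded pose from where the row before left it, along the tool's axes as they then stand; what a row does not reach is not made up. A row lasts 1/12 s, in which the tool goes at most 41.7 mm and 7.16 degrees, less where a joint would pass 70% of its speed; a pose out of reach is approached as far as the arm can. A call with a gripper value outside its range is refused whole. The fingers move at their own pace and stop on an object; the grip force is fixed at half the most. Time passes only in rows, so rows that do not move let the fingers close. It gives the time, the measured TCP pose, the force and the opening at its end, in the units of the state.
- bot.get_state(): the state, without advancing time (a new reading comes with each control period).
- bot.snapshot(name): name is "scene" or "top" or "wrist"; returns a dict with "image" (420x560x3 uint8, blue, green, red), "depth" (420x560 float32, m along the optical axis (not along the pixel's ray), 0 where there is no reading), "fx", "fy", "cx", "cy" (pixels), "camera_from_world" (4x4, takes a point from world to camera coordinates); the wrist camera has in their place "mount" (4x4, takes a point from camera to tool coordinates, whose origin is the TCP and whose axes are the flange's). Camera axes: x right, y up, looking along -z (the intrinsics and any distortion apply to the point x, -y, -z); pixel columns grow to the right and rows downward; lengths in m; the calibration is good to about 2 mm. A picture is of the moment at which its call begins: read the wrist's pose just before it.
- bot.job_done(): hands the job in, once; it reports no verdict.
The state is a dict: "t": time; "joints": joint angles; "joint_vel": joint speeds; "effort": joint torques, N m; "position": TCP position; "orientation": TCP orientation; "wrist_force": force on the tool from outside, world axes, zero at the start; "moment": the same for the moment, N m; "grip_width": opening from 0.0 (shut) to 1.0 (fully open).
Only numpy, scipy, OpenCV 4.12 (cv2) and the standard library are available. Lean on these libraries where they do the work, as an engineer would, in place of code of your own. Each camera call takes 0.05 s, during which the arm holds its last target.

## Working session

There is one attempt and no reset: what is moved stays moved. The work goes in short steps, Python scripts to look and compute and a tool call to move; the robot and the scene stay as the last step left them, time stands still between calls to the robot, and variables do not carry over. Pictures are saved under pics/ and viewed, and the job is handed in when it is done.

Besides the shell and the picture viewer there is one more tool, called as name(argument=value, ...), one argument or row to a line, values as JSON. step_arm: Moves the arm, as the interface text tells. Its arguments: {"type":"object","properties":{"steps":{"type":"array"}},"required":["steps"]}

```bash
ls; mkdir -p pics; cat > h.py <<'E'
import numpy as np, cv2, pickle
from station import bot
def snap(n,fn=None):
    s=bot.snapshot(n)
    if fn: cv2.imwrite('pics/'+fn,s['image']); pickle.dump(s,open('pics/'+fn+'.pkl','wb'))
    return s
def cfw(s,st=None):
    if 'camera_from_world' in s: return np.array(s['camera_from_world'])
    from scipy.spatial.transform import Rotation as R
    T=np.eye(4);T[:3,:3]=R.from_quat(st['orientation']).as_matrix();T[:3,3]=st['position']
    return np.linalg.inv(T@np.array(s['mount']))
def ray(s,u,v,M):
    d=np.array([(u-s['cx'])/s['fx'],-(v-s['cy'])/s['fy'],-1.])
    I=np.linalg.inv(M); return I[:3,3],I[:3,:3]@d
def onz(s,u,v,z,M):
    o,d=ray(s,u,v,M); return o+d*(z-o[2])/d[2]
def dep(s,u,v,M):
    o,d=ray(s,u,v,M); return o+d*s['depth'][int(v),int(u)]
def proj(s,p,M):
    c=M@np.append(p,1); return s['cx']+s['fx']*c[0]/-c[2], s['cy']+s['fy']*c[1]/c[2]
E
python3 - <<'E'
from h import *
st=bot.get_state();print(st)
for n in('scene','top','wrist'):
    s=snap(n,n+'0.png'); print(n,{k:(v if np.size(v)<20 else '') for k,v in s.items()})
E
```

```text
pics
{'t': 0.0, 'joints': array([ 1.05883309,  0.41189311, -0.01275392,  1.59704254,  0.00561616,
        1.13429368, -0.08214375]), 'joint_vel': array([ 2.43594071e-03,  5.64825631e-04, -1.19372020e-03, -5.50896410e-04,
       -6.70107737e-05,  5.85382597e-04,  1.04055596e-03]), 'effort': array([ 1.97904524e-04, -6.00621200e+01,  6.81948178e-01, -2.99406856e+01,
        1.38325806e-02,  1.08024693e-02,  1.33217716e-05]), 'position': array([ 0.26808027, -0.56398071,  0.19675774]), 'orientation': array([ 9.75470903e-01,  2.20126957e-01, -2.30062335e-04, -7.66655256e-04]), 'wrist_force': array([-0.17727471, -0.11327894, -0.05256048]), 'moment': array([-0.01465018, -0.02032107,  0.02840819]), 'grip_width': 1.0030876633415373}
scene {'image': '', 'depth': '', 'fx': 490.3662523638883, 'fy': 490.3662523638883, 'cx': 273.5832201066672, 'cy': 210.2086508706672, 'camera_from_world': array([[-0.82485732, -0.56526857, -0.00904614,  0.44131543],
       [ 0.26463311, -0.40020185,  0.87738691, -0.24109974],
       [-0.49957953,  0.72132511,  0.47969821, -0.94440005],
       [ 0.        ,  0.      
[... 218 characters left out ...]
849,  0.0093404 , -0.08466333],
       [ 0.99674416,  0.02883041,  0.07529863, -0.54957153],
       [-0.07553467,  0.0071861 ,  0.99711728, -1.35381937],
       [ 0.        ,  0.        ,  0.        ,  1.        ]])}
wrist {'image': '', 'depth': '', 'fx': 362.642437285642, 'fy': 362.642437285642, 'cx': 280.58202368313874, 'cy': 207.49890703626502, 'mount': array([[ 8.79315297e-04,  9.61739603e-01,  2.73963799e-01,
         6.90947771e-02],
       [ 9.99999610e-01, -8.24334495e-04, -3.15807508e-04,
         1.40830157e-03],
       [-7.78867783e-05,  2.73963970e-01, -9.61739953e-01,
        -1.75616157e-01],
       [ 0.00000000e+00,  0.00000000e+00,  0.00000000e+00,
         1.00000000e+00]])}
```

View pics/scene0.png

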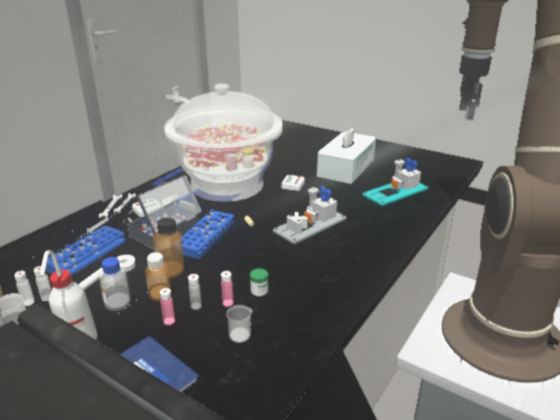

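View pics/top0.png

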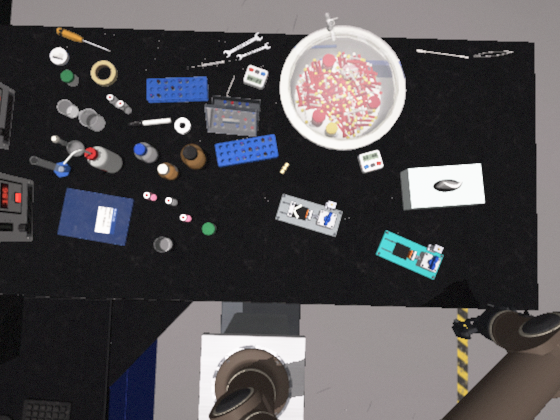

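View pics/wrist0.png

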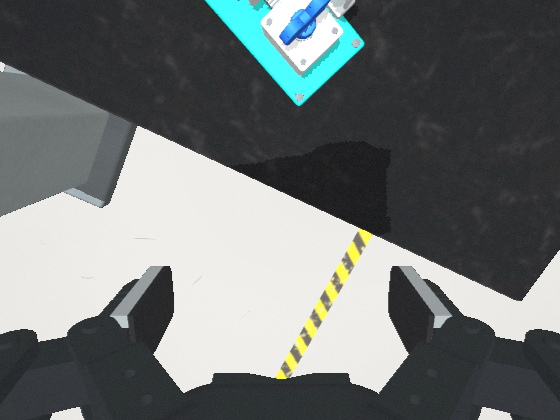

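```bash
python3 - <<'E'
import cv2,numpy as np
a=cv2.imread('pics/scene0.png');b=cv2.imread('pics/top0.png')
c1=cv2.resize(a[250:350,5:275],None,fx=2.9,fy=2.9,interpolation=3)
c2=cv2.resize(b[180:255,130:350],None,fx=3.55,fy=3.55,interpolation=3)
cv2.imwrite('pics/c1.png',c1);cv2.imwrite('pics/c2.png',c2)
E
```

```text
(no output)
```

View pics/c1.png

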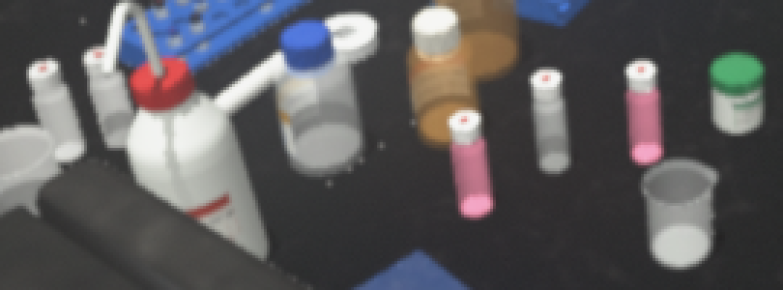

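View pics/c2.png

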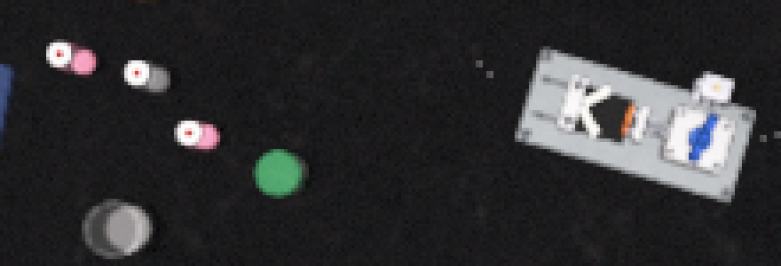

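```bash
python3 - <<'E'
from h import *
T=pickle.load(open('pics/top0.png.pkl','rb'));S=pickle.load(open('pics/scene0.png.pkl','rb'))
MT=cfw(T);MS=cfw(S)
hsv=cv2.cvtColor(T['image'],cv2.COLOR_BGR2HSV)
# white caps
for nm,(u0,v0,u1,v1) in dict(vial=(160,195,182,208),p1=(140,188,162,202),p2=(176,210,195,225),far=(100,90,135,115)).items():
    m=((hsv[...,2]>190)&(hsv[...,1]<50)).astype(np.uint8)[v0:v1,u0:u1]
    n,_,st,c=cv2.connectedComponentsWithStats(m)
    for i in range(1,n):
        if st[i,4]>8:
            u,v=c[i]+[u0,v0]; print(nm,u.round(1),v.round(1),st[i,4],onz(T,u,v,.077,MT).round(4),dep(T,u,v,MT).round(4))
# scene cap
h2=cv2.cvtColor(S['image'],cv2.COLOR_BGR2HSV)
for nm,(u0,v0,u1,v1) in dict(vial=(185,268,205,290),far=(10,260,60,290)).items():
    m=((h2[...,2]>180)&(h2[...,1]<40)).astype(np.uint8)[v0:v1,u0:u1]
    n,_,st,c=cv2.connectedComponentsWithStats(m)
    for i in range(1,n):
        if st[i,4]>8:
            u,v=c[i]+[u0,v0]; print('S',nm,u,v,st[i],onz(S,u,v,.072,MS).round(4),dep(S,u,v,MS).round(4))
g=(hsv[...,2]>110).astype(np.uint8); g[:185]=0;g[250:]=0;g[:,:270]=0;g[:,350:]=0
g=cv2.morphologyEx(g,cv2.MORPH_CLOSE,np.ones((5,5)))
cs,_=cv2.findContours(g,0,1);c=max(cs,key=cv2.contourArea);r=cv2.minAreaRect(c);print(r)
for p in cv2.boxPoints(r): print(p,onz(T,*p,.01,MT).round(4))
b=((hsv[...,0]>100)&(hsv[...,0]<125)&(hsv[...,1]>150)&(hsv[...,2]>80)).astype(np.uint8);b[:200]=0;b[235:]=0;b[:,310:]=b[:,310:];b[:,:310]=0;b[:,345:]=0
cs,_=cv2.findContours(b,0,1);c=max(cs,key=cv2.contourArea);r=cv2.minAreaRect(c);print('knob',r,onz(T,*r[0],.09,MT))
E
```

```text
vial 168.1 200.0 38 [0.5526 0.2624 0.077 ] [0.5522 0.2613 0.0817]
p1 146.2 194.9 35 [0.566  0.3278 0.077 ] [0.5662 0.3283 0.0753]
p2 182.8 216.9 38 [0.5039 0.2169 0.077 ] [0.5038 0.2165 0.0792]
far 109.5 96.7 27 [0.8587 0.4526 0.077 ] [0.8582 0.452  0.0786]
far 119.5 103.2 39 [0.8395 0.4217 0.077 ] [0.84   0.4223 0.0754]
S vial 192.72 278.64 [ 3  6 10 11 75] [0.5506 0.2658 0.072 ] [0.5565 0.2602 0.0661]
S vial 194.0 286.84615384615387 [ 7 18  5  3 13] [0.53   0.2845 0.072 ] [0.544  0.271  0.0574]
S far 41.37128712871287 274.2524752475247 [ 24   0  14  28 202] [0.8212 0.4284 0.072 ] [0.6338 0.5162 0.2012]
S far 21.155555555555555 280.10370370370373 [  5  11  13  19 135] [0.8373 0.4631 0.072 ] [0.8488 0.4583 0.0642]
S far 55.09090909090909 288.72727272727275 [42 28  8  2 11] [0.7545 0.4417 0.072 ] [0.6642 0.4861 0.1395]
((309.4056396484375, 211.8301544189453), (63.323211669921875, 33.515968322753906), 15.94539737701416)
[274.3585  219.24524] [ 0.5077 -0.0525  0.01  ]
[283.566   187.01883] [ 0.609  -0.0783  0.01  ]
[344.4528  204.41507] [ 0.5601 -0.2693  0.01  ]
[335.24527 236.64148] [ 0.4592 -0.2425  0.01  ]
knob ((327.0377197265625, 218.36793518066406), (4.67025899887085, 12.499811172485352), 15.945394515991211) [ 0.51120587 -0.20682395  0.09      ]
```

The vial is the clear one at top (168,200) / scene (193,279), at roughly (0.552, 0.263). The two pink ones, at top (146,195) and (183,217), are ruled out. The clear ones at top (110,97) and (120,103) lie 0.94–0.97 m away, out of reach. The station is the grey one at top (309,212); the turquoise one at (410,255) is not meant. Next I look at the station with the wrist camera.

step_arm(
  steps=[3.37, -2.12, -0.1, 0, 0, 0, 8.5, 3.37, -2.12, -0.1, 0, 0, 0, 8.5, 3.37, -2.12, -0.1, 0, 0, 0, 8.5, 3.37, -2.12, -0.1, 0, 0, 0, 8.5, 3.37, -2.12, -0.1, 0, 0, 0, 8.5, 3.37, -2.12, -0.1, 0, 0, 0, 8.5, 3.37, -2.12, -0.1, 0, 0, 0, 8.5, 3.37, -2.12, -0.1, 0, 0, 0, 8.5],
)

```text
t: 0.82
position: [0.4395, -0.2937, 0.2056]
orientation: [0.975, 0.22, -0.0, 0.0]
wrist_force: [0.6, -0.7, -0.4]
grip_width: 0.996
```

step_arm(
  steps=[3.37, -2.12, -0.1, 0, 0, 0, 8.5, 3.37, -2.12, -0.1, 0, 0, 0, 8.5, 3.37, -2.12, -0.1, 0, 0, 0, 8.5, 3.37, -2.12, -0.1, 0, 0, 0, 8.5, 0, 0, 0, 0, 0, -0.12, 8.5, 0, 0, 0, 0, 0, -0.12, 8.5, 0, 0, 0, 0, 0, -0.12, 8.5, 0, 0, 0, 0, 0, -0.12, 8.5],
)

```text
t: 1.48
position: [0.5243, -0.1606, 0.2092]
orientation: [0.894, 0.449, -0.0, -0.0]
wrist_force: [-0.0, 0.5, -0.5]
grip_width: 0.996
```

step_arm(
  steps=[0, 0, 0, 0, 0, -0.12, 8.5, 0, 0, 0, 0, 0, -0.12, 8.5, 0, 0, 0, 0, 0, -0.12, 8.5, 0, 0, 0, 0, 0, 0, 8.5, 0, 0, 0, 0, 0, 0, 8.5, 0, 0, 0, 0, 0, 0, 8.5],
)

```text
t: 1.98
position: [0.5242, -0.1612, 0.2094]
orientation: [0.802, 0.597, -0.0, -0.0]
wrist_force: [0.2, -0.5, 0.8]
grip_width: 0.991
```

```bash
python3 - <<'E'
from h import *
st=bot.get_state();print(st['t'],st['position'],st['orientation'],st['joints'],st['moment'])
s=snap('wrist','w1.png');pickle.dump(st,open('pics/w1.st','wb'))
E
```

```text
1.9833 [ 0.52418786 -0.16115539  0.20943384] [ 8.02191032e-01  5.97067439e-01 -8.49025474e-05 -1.22878933e-04] [ 0.51907079  0.29940308 -0.38451979  1.74847631  0.12330969  1.11772405
 -0.19523022] [0.03194893 0.00226585 0.0342726 ]
```

View pics/w1.png

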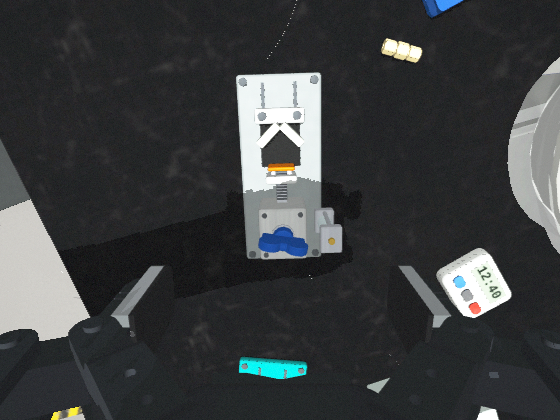

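The wrist view shows the plate with corners near (237,75), (321,73), (247,259) and (322,256). The bed is at (280,152), the knob at (283,242) and the flow tube at (328,230). Next I measure these.

```bash
python3 - <<'E'
from h import *
s=pickle.load(open('pics/w1.png.pkl','rb'));st=pickle.load(open('pics/w1.st','rb'));M=cfw(s,st)
im=s['image'];g=cv2.cvtColor(im,cv2.COLOR_BGR2GRAY).astype(float)
# side edges: rows 80..180, first/last bright
def edge(rows,a,b,rev):
    P=[]
    for v in rows:
        seg=g[v,a:b]; k=np.abs(np.diff(seg)).argmax(); P.append((a+k+.5+0.5,v))
    return np.array(P)
L=edge(range(85,175,5),225,250,0);R=edge(range(85,175,5),312,335,0)
L3=np.array([onz(s,u-.5,v,.010,M)[:2] for u,v in L]);R3=np.array([onz(s,u-.5,v,.010,M)[:2] for u,v in R])
top=[]
for u in range(248,314,6):
    k=np.abs(np.diff(g[60:90,u])).argmax(); top.append(onz(s,u,60+k+.5,.010,M)[:2])
top=np.array(top)
def fit(P):
    vx,vy,x,y=cv2.fitLine(P.astype(np.float32),cv2.DIST_HUBER,0,.01,.01).ravel(); return np.array([vx,vy]),np.array([x,y])
for n,P in(('L',L3),('R',R3),('T',top)): print(n,fit(P),P.std(0))
d=fit(L3)[0]; d=d*np.sign(d[1]); d2=fit(R3)[0];d2*=np.sign(d2[1]); dt=fit(top)[0]; dt*=np.sign(dt[0]); dt=np.array([-dt[1],dt[0]])
print('yaw y',[np.degrees(np.arctan2(*a[::-1])) for a in(d,d2,dt)])
y=(d+d2+dt);y/=np.linalg.norm(y);x=np.array([y[1],-y[0]])
xl=(L3@x).mean();xr=(R3@x).mean();yt=(top@y).mean();print('width',xr-xl)
o=x*(xl+xr)/2+y*(yt-.07);print('origin',o,'x',x,'y',y)
np.save('stn.npy',np.array([o,x,y]))
hs=cv2.cvtColor(im,cv2.COLOR_BGR2HSV)
b=((hs[...,0]>100)&(hs[...,0]<125)&(hs[...,1]>150)&(hs[...,2]>60)).astype(np.uint8);b[:220]=0;b[265:]=0;b[:,:250]=0;b[:,315:]=0
cs,_=cv2.findContours(b,0,1);c=max(cs,key=cv2.contourArea);print(cv2.boundingRect(c))
D=s['depth']
pts=np.array([dep(s,u,v,M) for v,u in zip(*np.nonzero(b))]);
w=pts[pts[:,2]>.08]
q=np.c_[(w[:,:2]-o)@x,(w[:,:2]-o)@y,w[:,2]];print('wing pts',len(w),q.min(0),q.max(0),q.mean(0))
vx,vy,_,_=cv2.fitLine(q[:,:2].astype(np.float32),cv2.DIST_HUBER,0,.01,.01).ravel();print('knob q',-np.arctan2(vy,vx)if vx>0 else -np.arctan2(-vy,-vx))
for n,(u,v) in dict(tube=(330,232),tube2=(322,216),pad=(281,167),vb=(280,115),va=(268,135),bed=(281,155),bed2=(279,148)).items():
    p=dep(s,u,v,M);print(n,((p[:2]-o)@x).round(4),((p[:2]-o)@y).round(4),p[2].round(4))
E
```

```text
L (array([0.25892764, 0.9658967 ], dtype=float32), array([ 0.49672955, -0.10756077], dtype=float32)) [0.00777521 0.02458929]
R (array([0.25716978, 0.96636623], dtype=float32), array([ 0.5764545 , -0.12962236], dtype=float32)) [0.00661126 0.02484306]
T (array([ 0.9676146, -0.2524323], dtype=float32), array([ 0.5518626 , -0.06811266], dtype=float32)) [0.01786117 0.00470973]
yaw y [np.float32(74.99356), np.float32(75.0978), np.float32(75.37851)]
width 0.08215661034010191
origin [ 0.53244183 -0.13534296] x [ 0.96662974 -0.2561776 ] y [0.2561776  0.96662974]
(259, 227, 49, 29)
wing pts 626 [-0.02114761 -0.08617675  0.08021479] [0.02113942 0.04103082 0.38504862] [-0.00040616 -0.07640984  0.09334004]
knob q 0.18654467
tube 0.0427 -0.0715 0.0755
tube2 0.041 -0.0722 0.0244
pad 0.0 -0.0165 0.0422
vb 0.0006 0.0315 0.0418
va -0.011 0.0141 0.045
bed 0.0003 -0.0093 0.0111
bed2 -0.0016 -0.0022 0.0099
```

step_arm(
  steps=[3.77, -0.86, 0, 0, 0, 0, 8.5, 3.77, -0.86, 0, 0, 0, 0, 8.5, 3.77, -0.86, 0, 0, 0, 0, 8.5, 3.77, -0.86, 0, 0, 0, 0, 8.5, 3.77, -0.86, 0, 0, 0, 0, 8.5, 3.77, -0.86, 0, 0, 0, 0, 8.5, 3.77, -0.86, 0, 0, 0, 0, 8.5, 3.77, -0.86, 0, 0, 0, 0, 8.5],
)

```text
t: 2.7
position: [0.5436, 0.1495, 0.2098]
orientation: [0.802, 0.598, 0.0, 0.0]
wrist_force: [0.5, -0.5, 0.4]
grip_width: 0.996
```

step_arm(
  steps=[3.77, -0.86, 0, 0, 0, 0, 5.5, 3.77, -0.86, 0, 0, 0, -0.032, 5.5, 3.77, -0.86, 0, 0, 0, 0, 5.5, 0, 0, 0, 0, 0, 0, 5.5, 0, 0, 0, 0, 0, 0, 5.5, 0, 0, 0, 0, 0, 0, 5.5, 0, 0, 0, 0, 0, 0, 5.5],
)

```text
t: 3.28
position: [0.5502, 0.2617, 0.2094]
orientation: [0.792, 0.61, -0.0, 0.0]
wrist_force: [-0.4, 0.2, -0.1]
grip_width: 0.641
```

```bash
python3 - <<'E'
from h import *
st=bot.get_state();print(st['t'],st['position'],st['orientation'],st['joints'],st['grip_width'],bot.hold_point_z)
s=snap('wrist','w2.png');pickle.dump(st,open('pics/w2.st','wb'))
M=cfw(s,st)
print(proj(s,[.5526,.2624,.077],M))
hs=cv2.cvtColor(s['image'],cv2.COLOR_BGR2HSV)
m=((hs[...,2]>190)&(hs[...,1]<50)).astype(np.uint8)
n,_,ss,c=cv2.connectedComponentsWithStats(m)
for i in range(1,n):
    if 100<ss[i,4]<4000: print(ss[i],c[i],onz(s,*c[i],.077,M).round(4),dep(s,*c[i],M).round(4))
E
```

```text
3.2833 [0.55017398 0.26174707 0.20938985] [ 7.92151807e-01  6.10323783e-01 -3.93468171e-04  4.89378662e-04] [-0.1303477   0.43138805 -0.54379332  1.59325234  0.23686443  1.18387766
 -0.98144673] 0.641007728628151 0.0187
(np.float64(282.2633107717122), np.float64(184.2053566097222))
[ 503    0   38   89 1782] [521.95791246  42.80246914] [0.7624 0.324  0.077 ] [0.8011 0.3233 0.0155]
[ 383    3   81   75 2475] [412.25414141  47.18020202] [0.6789 0.3427 0.077 ] [0.6773 0.3424 0.0815]
[267  95  25  25 429] [278.997669   106.93473193] [0.5663 0.3256 0.077 ] [0.5663 0.3256 0.0763]
[ 488  103   59   50 2212] [517.17450271 127.08137432] [0.7536 0.2597 0.077 ] [ 8.003e-01  2.426e-01 -6.000e-04]
[ 365  125   45   41 1429] [387.30230931 144.30510847] [0.6467 0.2731 0.077 ] [0.6409 0.2772 0.1   ]
[271 163  24  35 583] [282.64150943 179.45111492] [0.554  0.2664 0.077 ] [0.5538 0.2658 0.074 ]
[ 118  168   61   56 1370] [153.92116788 191.93284672] [0.4426 0.2842 0.077 ] [0.4121 0.2736 0.0023]
[242 213  18  17 233] [250.12875536 221.41630901] [0.5163 0.2369 0.077 ] [0.509  0.2242 0.034 ]
[ 524  226   36  133 3681] [541.49850584 286.47188264] [0.7639 0.1051 0.077 ] [0.7712 0.0968 0.0655]
[234 232  22  25 372] [244.32526882 243.81451613] [0.5052 0.2176 0.077 ] [0.4979 0.2047 0.0409]
[186 257  21  20 164] [196.78658537 264.31097561] [0.457  0.2093 0.077 ] [0.5226 0.2792 0.2587]
[  0 270  16  18 146] [  4.97260274 277.95890411] [0.2792 0.2417 0.077 ] [-0.504   0.0086 -0.7575]
[228 270  30  23 355] [243.32676056 278.21126761] [0.4947 0.1848 0.077 ] [0.4818 0.1597 0.0231]
[427 397  27  15 224] [439.65625    404.29464286] [ 0.6523 -0.0068  0.077 ] [ 0.6699 -0.0766  0.0128]
```

View pics/w2.png

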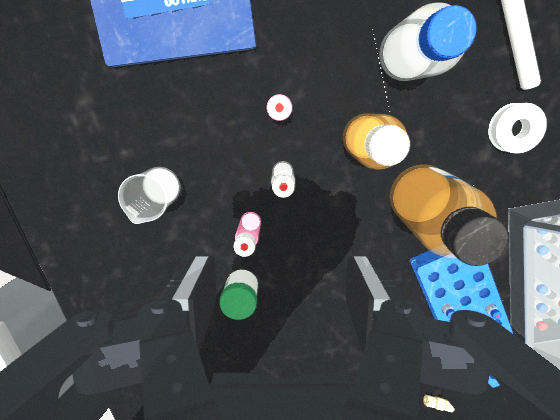

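```bash
python3 - <<'E'
from h import *
from scipy.spatial.transform import Rotation as R
s=pickle.load(open('pics/w2.png.pkl','rb'));st=pickle.load(open('pics/w2.st','rb'));M=cfw(s,st)
hs=cv2.cvtColor(s['image'],cv2.COLOR_BGR2HSV)
m=(((hs[...,0]<8)|(hs[...,0]>172))&(hs[...,1]>150)).astype(np.uint8);m[:170]=0;m[200:]=0;m[:,:265]=0;m[:,300:]=0
v,u=np.nonzero(m);u=u.mean();v=v.mean();p=onz(s,u,v,.077,M);print(len(m.nonzero()[0]),u,v,p)
# base: circle bottom end of body: bright column 283, rows
print(dep(s,283,164,M), onz(s,283,172,0.0,M))
Rm=R.from_quat(st['orientation']).as_matrix();print(Rm.T@(p-st['position']))
crop=cv2.resize(s['image'][140:230,220:340],None,fx=6,fy=6,interpolation=3);cv2.imwrite('pics/c3.png',crop)
E
```

```text
42 282.9761904761905 186.64285714285714 [0.55265195 0.26014974 0.077     ]
[0.55581243 0.27077212 0.02281148] [0.55285188 0.2588268  0.        ]
[-0.00075101  0.00276432  0.13239169]
```

View pics/c3.png

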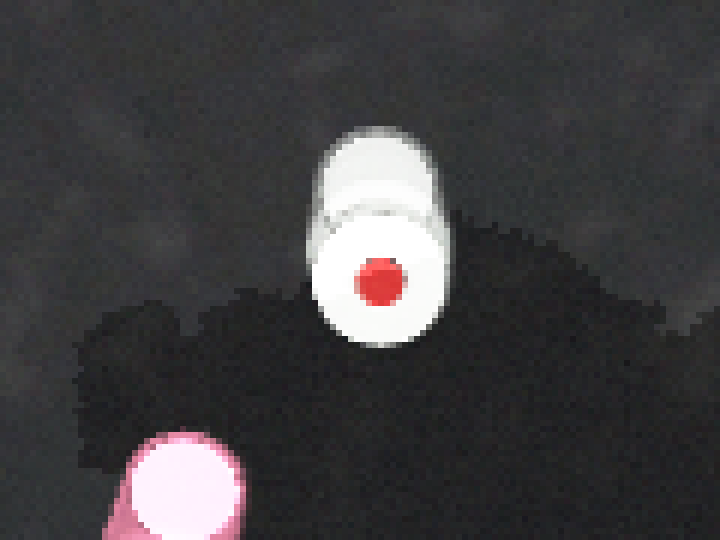

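It is the clear vial with a white cap and red septum dot, at crop (380,282), so I descend onto it.

step_arm(
  steps=[0, 0.28, 3, 0, 0, 0, 5.5, 0, 0, 3, 0, 0, 0, 5.5, 0, 0, 3, 0, 0, 0, 5.5, 0, 0, 3, 0, 0, 0, 5.5, 0, 0, 3, 0, 0, 0, 5.5, 0, 0, 2.2, 0, 0, 0, 5.5, 0, 0, 0, 0, 0, 0, 5.5, 0, 0, 0, 0, 0, 0, 5.5],
)

```text
t: 4.0
position: [0.5523, 0.2612, 0.0371]
orientation: [0.792, 0.611, -0.001, -0.0]
wrist_force: [-0.2, 0.7, 0.8]
grip_width: 0.644
```

step_arm(
  steps=[0, 0, 0, 0, 0, 0, 4, 0, 0, 0, 0, 0, 0, 3, 0, 0, 0, 0, 0, 0, 2.0, 0, 0, 0, 0, 0, 0, 1.8, 0, 0, 0, 0, 0, 0, 1.8, 0, 0, 0, 0, 0, 0, 1.8, 0, 0, 0, 0, 0, 0, 1.8, 0, 0, 0, 0, 0, 0, 1.8],
)

```text
t: 4.67
position: [0.5553, 0.2645, 0.0413]
orientation: [0.791, 0.611, 0.004, 0.001]
wrist_force: [-0.1, 0.2, 12.2]
grip_width: 0.214
```

```bash
python3 - <<'E'
from h import *
st=bot.get_state();print(st['t'],st['position'],st['orientation'],st['grip_width']*.0854,st['wrist_force'])
s=snap('wrist','w3.png');s=snap('scene','s3.png')
cv2.imwrite('pics/s3c.png',cv2.resize(s['image'][170:350,120:300],None,fx=3.3,fy=3.3))
E
```

```text
4.6667 [0.55532231 0.26449553 0.04130912] [0.79130568 0.61140996 0.0035367  0.00082247] 0.018313702564516858 [-0.06159313  0.16518124 12.18508715]
```

View pics/s3c.png

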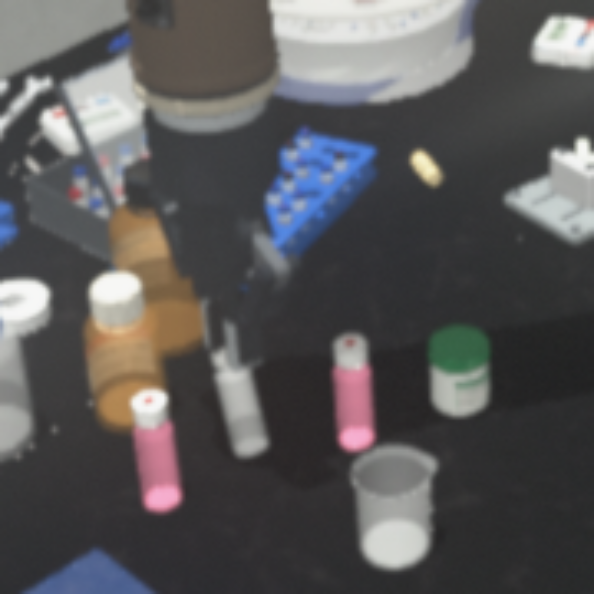

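View pics/w3.png

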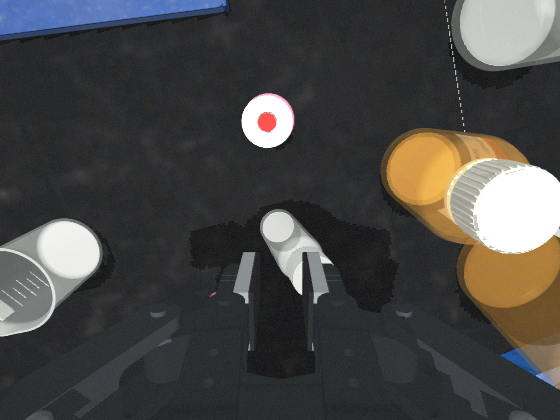

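```bash
python3 - <<'E'
from h import *
from scipy.spatial.transform import Rotation as R
s=pickle.load(open('pics/s3.png.pkl','rb'));M=cfw(s);st=bot.get_state()
im=cv2.resize(s['image'][255:325,165:235],None,fx=8.4,fy=8.4,interpolation=3)
Rm=R.from_quat(st['orientation']).as_matrix();p=np.array(st['position'])
for off,c in(((0,0,0),(0,0,255)),((0,.009,0),(0,255,0)),((0,-.009,0),(255,0,0)),((0,0,-.019),(0,255,255))):
    u,v=proj(s,p+Rm@np.array(off),M);print(off,u,v);cv2.circle(im,(int((u-165+.5)*8.4),int((v-255+.5)*8.4)),4,c,-1)
cv2.imwrite('pics/c4.png',im);print(np.linalg.inv(M)[:3,3])
w=pickle.load(open('pics/w3.png.pkl','rb'));
cv2.imwrite('pics/c5.png',cv2.resize(w['image'][190:320,210:370],None,fx=4.5,fy=4.5,interpolation=3))
E
```

```text
(0, 0, 0) 192.801362091977 289.6158233745073
(0, 0.009, 0) 190.43085932841734 287.5797046858146
(0, -0.009, 0) 195.19999433576243 291.67610358761215
(0, 0, -0.019) 192.04695079353007 282.1877567339725
[-0.0439777   0.83419265  0.66855697]
```

View pics/c4.png

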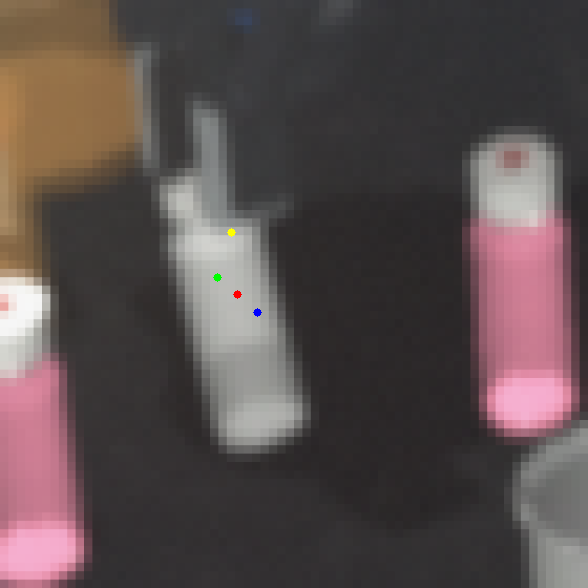

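View pics/c5.png

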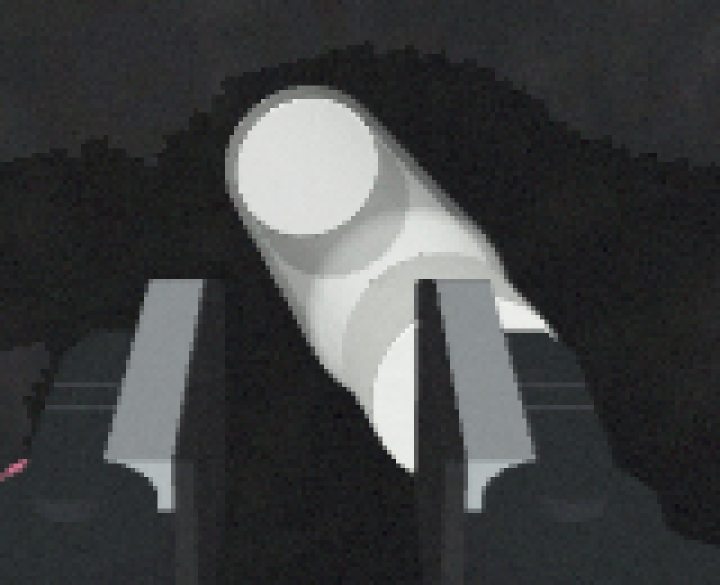

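```bash
python3 - <<'E'
from h import *
from scipy.spatial.transform import Rotation as R
w=pickle.load(open('pics/w3.png.pkl','rb'));st=bot.get_state();M=cfw(w,st)
Rm=R.from_quat(st['orientation']).as_matrix();p=np.array(st['position'])
def rep(n,q): print(n,q.round(4),(Rm.T@(q-p)).round(4))
f=lambda cu,cv:(cu/4.5+210-.4,cv/4.5+190-.4)
u,v=f(305,160);rep('base z0',onz(w,u,v,0,M));rep('based',dep(w,u,v,M))
for n,c in dict(tipR=(465,285),tipL=(178,285),fingR=(485,440),fingL=(145,440),capL=(395,400),capR=(525,318),neck=(370,330),body=(400,230),innerR=(425,330)).items():
    rep(n,dep(w,*f(*c),M))
E
```

```text
base z0 [0.553  0.2599 0.    ] [-0.0052 -0.0013  0.0413]
based [0.572  0.3297 0.2172] [ 0.0681  0.0007 -0.1756]
tipR [0.571  0.27   0.0792] [ 0.0095  0.014  -0.0377]
tipL [0.5456 0.2765 0.0788] [ 0.0094 -0.0122 -0.0376]
fingR [0.5698 0.2703 0.1085] [ 0.0096  0.0129 -0.0671]
fingL [0.5454 0.2764 0.1078] [ 0.0093 -0.0122 -0.0665]
capL [0.5619 0.2597 0.0776] [-0.0028  0.0078 -0.0362]
capR [0.5756 0.2636 0.0751] [ 0.0044  0.0201 -0.0337]
neck [0.5609 0.2642 0.0709] [ 0.0013  0.0056 -0.0296]
body [0.5656 0.2682 0.0571] [ 0.0063  0.0091 -0.0157]
innerR [0.5668 0.2714 0.0897] [ 0.0099  0.0096 -0.0483]
```

```bash
python3 - <<'E'
from h import *
from scipy.spatial.transform import Rotation as R
for n,pts in (('w1',[(150,275),(163,268),(168,275),(135,310),(405,275),(396,275)]),('w2',[(200,262),(188,300),(205,262),(358,262),(372,300)])):
    w=pickle.load(open(f'pics/{n}.png.pkl','rb'));st=pickle.load(open(f'pics/{n}.st','rb'));M=cfw(w,st)
    Rm=R.from_quat(st['orientation']).as_matrix();p=np.array(st['position'])
    for u,v in pts: print(n,u,v,(Rm.T@(dep(w,u,v,M)-p)).round(4))
w=pickle.load(open('pics/w3.png.pkl','rb'))
np.set_printoptions(linewidth=200)
print(w['depth'][240:300:4,300:330:3].round(3))
for z in (0,-.019,-.038): # project tool point
    c=np.linalg.inv(np.array(w['mount']))@np.array([.0095,.009,z,1]);print(z,w['cx']+w['fx']*c[0]/-c[2],w['cy']+w['fy']*c[1]/c[2])
E
```

```text
w1 150 275 [ 0.0097 -0.0457 -0.0581]
w1 163 268 [ 0.01   -0.0427 -0.053 ]
w1 168 275 [ 0.0061 -0.0417 -0.051 ]
w1 135 310 [ 0.0098 -0.0422 -0.0811]
w1 405 275 [ 0.0096  0.0451 -0.0579]
w1 396 275 [ 0.0079  0.0431 -0.0544]
w2 200 262 [ 0.0096 -0.0304 -0.047 ]
w2 188 300 [ 0.0096 -0.0281 -0.075 ]
w2 205 262 [ 0.0096 -0.0284 -0.0469]
w2 358 262 [ 0.01    0.0303 -0.0478]
w2 372 300 [ 0.009   0.0294 -0.074 ]
[[0.173 0.172 0.172 0.173 0.175 0.176 0.232 0.232 0.232 0.232]
 [0.17  0.172 0.171 0.171 0.173 0.174 0.176 0.233 0.233 0.233]
 [0.164 0.161 0.162 0.162 0.163 0.164 0.174 0.233 0.234 0.233]
 [0.16  0.148 0.149 0.15  0.149 0.15  0.15  0.161 0.234 0.234]
 [0.157 0.145 0.147 0.145 0.145 0.145 0.145 0.155 0.156 0.236]
 [0.154 0.146 0.142 0.141 0.141 0.141 0.141 0.154 0.154 0.156]
 [0.153 0.145 0.138 0.139 0.138 0.137 0.137 0.138 0.147 0.149]
 [0.154 0.145 0.135 0.135 0.136 0.133 0.134 0.133 0.143 0.145]
 [0.153 0.146 0.132 0.132 0.133 0.132 0.132 0.131 0.14  0.14 ]
 [0.156 0.145 0.129 0.128 0.128 0.127 0.129 0.129 0.128 0.137]
 [0.155 0.146 0.127 0.125 0.126 0.126 0.125 0.125 0.126 0.135]
 [0.155 0.144 0.128 0.122 0.122 0.122 0.123 0.123 0.124 0.132]
 [0.156 0.145 0.127 0.12  0.121 0.119 0.12  0.12  0.12  0.119]
 [0.157 0.144 0.128 0.117 0.117 0.118 0.118 0.118 0.117 0.118]
 [0.243 0.146 0.128 0.117 0.118 0.117 0.117 0.113 0.114 0.112]]
0 296.8885100749454 223.74673351615868
-0.019 298.67074840344884 236.8513937063798
-0.038 300.8918568033748 253.1830314908258
```

The depth map shows the real finger ends lying about 38 mm behind the reported TCP. The fingers therefore closed on top of the cap and tilted the vial by about 0.2 rad. I lift gently so that it settles back upright.

step_arm(
  steps=[0, 0, -0.2, 0, 0, 0, 1.8, 0, 0, -0.2, 0, 0, 0, 1.8, 0, 0, -0.2, 0, 0, 0, 1.8, 0, 0, -0.2, 0, 0, 0, 1.8, 0, 0, -0.2, 0, 0, 0, 1.8, 0, 0, -0.2, 0, 0, 0, 1.8, 0, 0, -0.2, 0, 0, 0, 1.8, 0, 0, -0.2, 0, 0, 0, 1.8],
)

```text
t: 5.43
position: [0.5524, 0.2628, 0.0536]
orientation: [0.791, 0.611, -0.0, -0.0]
wrist_force: [0.1, -0.1, -0.2]
grip_width: 0.21
```

```bash
python3 - <<'E'
from h import *
st=bot.get_state();print(st['t'],st['position'],st['orientation'],st['grip_width']*.0854,st['wrist_force'])
s=snap('wrist','w4.png');cv2.imwrite('pics/c6.png',cv2.resize(s['image'][170:320,190:390],None,fx=3.5,fy=3.5,interpolation=3))
E
```

```text
5.4333 [0.55238818 0.26276226 0.05364397] [ 7.91273344e-01  6.11462573e-01 -1.25098894e-04 -2.96316410e-05] 0.017949848743212628 [ 0.12223963 -0.06553613 -0.20426945]
```

View pics/c6.png

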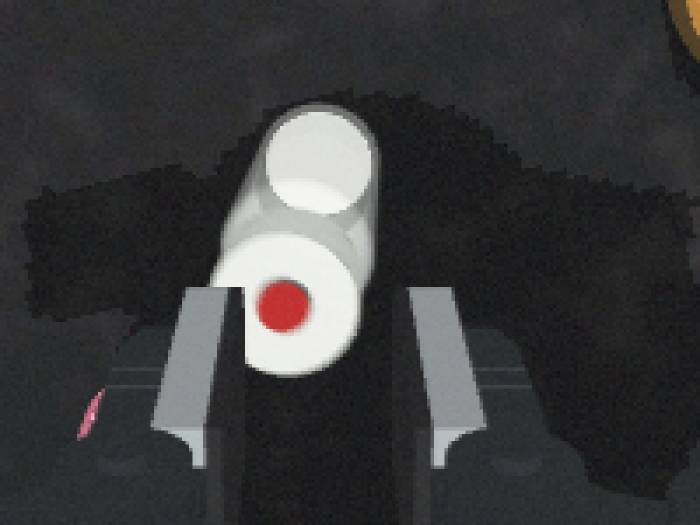

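The vial is free and rocking back, with its cap at crop (285,305). I raise further, open the fingers and look again.

step_arm(
  steps=[0, 0, -2, 0, 0, 0, 2, 0, 0, -2, 0, 0, 0, 5.5, 0, 0, -1, 0, 0, 0, 5.5, 0, 0, 0, 0, 0, 0, 5.5, 0, 0, 0, 0, 0, 0, 5.5, 0, 0, 0, 0, 0, 0, 5.5, 0, 0, 0, 0, 0, 0, 5.5, 0, 0, 0, 0, 0, 0, 5.5],
)

```text
t: 6.15
position: [0.5519, 0.2625, 0.1025]
orientation: [0.791, 0.611, -0.001, -0.0]
wrist_force: [-0.1, 0.1, 0.4]
grip_width: 0.644
```

```bash
python3 - <<'E'
from h import *
from scipy.spatial.transform import Rotation as R
st=bot.get_state();print(st['t'],st['position'],st['orientation'],st['grip_width']*.0854,st['wrist_force'])
s=snap('wrist','w5.png');M=cfw(s,st)
hs=cv2.cvtColor(s['image'],cv2.COLOR_BGR2HSV)
m=(((hs[...,0]<8)|(hs[...,0]>172))&(hs[...,1]>150)).astype(np.uint8);m[:,:255]=0;m[:,310:]=0
n,_,ss,c=cv2.connectedComponentsWithStats(m);Rm=R.from_quat(st['orientation']).as_matrix()
for i in range(1,n):
  if ss[i,4]>20:
    p=onz(s,*c[i],.077,M);print(ss[i],c[i],p,dep(s,*c[i],M),Rm.T@(p-st['position']))
cv2.imwrite('pics/c7.png',cv2.resize(s['image'][150:320,190:390],None,fx=3.5,fy=3.5,interpolation=3))
E
```

```text
6.15 [0.55192189 0.26246551 0.10250015] [ 7.91246153e-01  6.11497207e-01 -8.14011242e-04 -1.69274058e-04] 0.05499970945043946 [-0.06431772  0.14979889  0.37370702]
[270 106  12  12 116] [275.56896552 111.43103448] [0.56613967 0.32528906 0.077     ] [0.56610267 0.32525964 0.07507403] [ 0.06440617 -0.00204987  0.02543314]
[277 231  11  10  88] [282.375      235.60227273] [0.55197444 0.25582807 0.077     ] [0.55191654 0.25559508 0.07635421] [-0.00638216  0.00175665  0.02550487]
```

View pics/c7.png

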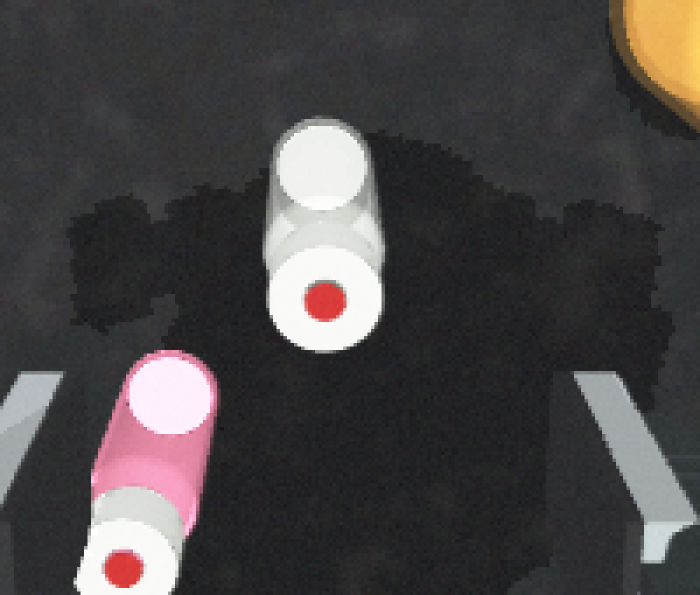

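```bash
python3 - <<'E'
from h import *
w=pickle.load(open('pics/w5.png.pkl','rb'));st=bot.get_state();M=cfw(w,st)
for z in (0,.004): print(onz(w,322/3.5+190-.4,165/3.5+150-.4,z,M))
print(onz(w,325/3.5+190-.4,299/3.5+150-.4,.077,M))
E
```

```text
[0.55272761 0.25989549 0.        ]
[0.55297683 0.26088056 0.004     ]
[0.55217791 0.25618647 0.077     ]
```

step_arm(
  steps=[-0.43, 0.16, 2.5, 0, 0, 0, 5.5, 0, 0, 2.5, 0, 0, 0, 5.5, 0, 0, 2.5, 0, 0, 0, 5.5, 0, 0, 1.9, 0, 0, 0, 5.5, 0, 0, 1.0, 0, 0, 0, 5.5, 0, 0, 0, 0, 0, 0, 5.5, 0, 0, 0, 0, 0, 0, 5.5],
)

```text
t: 6.78
position: [0.5528, 0.2584, -0.0005]
orientation: [0.791, 0.612, -0.0, -0.0]
wrist_force: [0.4, 0.8, 0.2]
grip_width: 0.647
```

```bash
python3 - <<'E'
from h import *
st=bot.get_state();print(st['t'],st['position'],st['wrist_force'])
s=snap('wrist','w6.png');cv2.imwrite('pics/c8.png',cv2.resize(s['image'][150:320,190:390],None,fx=3.5,fy=3.5,interpolation=3))
E
```

```text
6.7833 [ 5.52788030e-01  2.58425407e-01 -5.03828909e-04] [0.37729899 0.7775213  0.17131467]
```

View pics/c8.png

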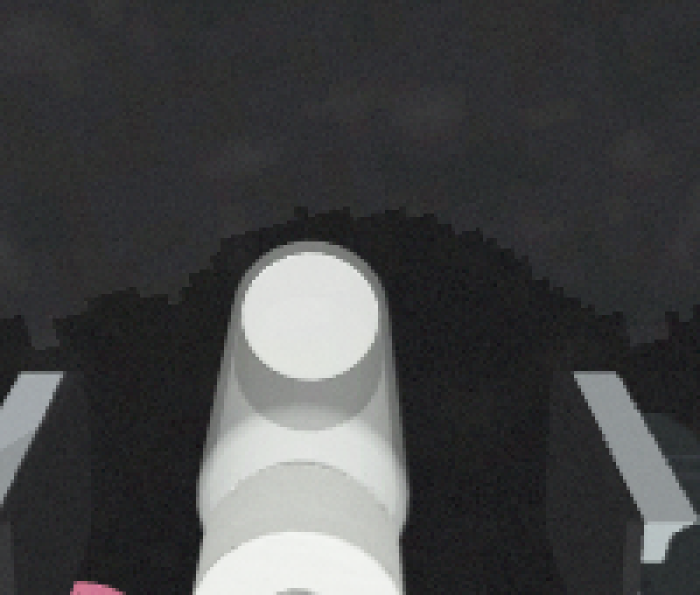

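The vial stands between the fingers, roughly centred (finger tips at about 50 and 595 in the crop, vial at 310). I close on it.

step_arm(
  steps=[0, 0, 0, 0, 0, 0, 4, 0, 0, 0, 0, 0, 0, 3, 0, 0, 0, 0, 0, 0, 2.2, 0, 0, 0, 0, 0, 0, 1.8, 0, 0, 0, 0, 0, 0, 1.8, 0, 0, 0, 0, 0, 0, 1.8, 0, 0, 0, 0, 0, 0, 1.8],
)

```text
t: 7.42
position: [0.5538, 0.2586, 0.0009]
orientation: [0.791, 0.611, 0.001, 0.0]
wrist_force: [-0.7, 0.3, 5.9]
grip_width: 0.247
```

```bash
python3 - <<'E'
from h import *
st=bot.get_state();print(st['t'],st['position'],st['wrist_force'],st['grip_width']*85.4)
s=snap('wrist','w7.png');cv2.imwrite('pics/c9.png',cv2.resize(s['image'][150:320,190:390],None,fx=3.5,fy=3.5,interpolation=3))
E
```

```text
7.4167 [0.55379237 0.25860647 0.00086682] [-0.71034735  0.3462822   5.90980658] 21.107332696628774
```

View pics/c9.png

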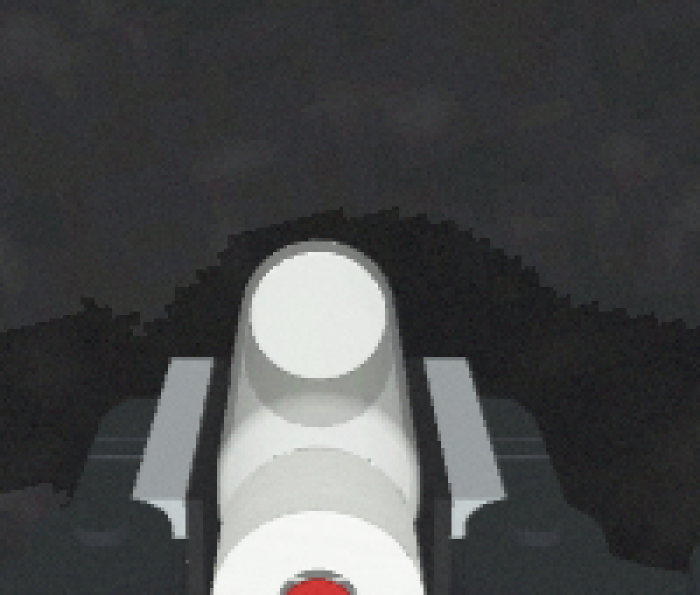

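step_arm(
  steps=[0, 0, -0.5, 0, 0, 0, 1.8, 0, 0, -1, 0, 0, 0, 1.8, 0, 0, -2, 0, 0, 0, 1.8, 0, 0, -3, 0, 0, 0, 1.8, 0, 0, -3, 0, 0, 0, 1.8, 0, 0, -2.5, 0, 0, 0, 1.8, 0, 0, 0, 0, 0, 0, 1.8, 0, 0, 0, 0, 0, 0, 1.8],
)

```text
t: 8.13
position: [0.5539, 0.2588, 0.122]
orientation: [0.791, 0.611, 0.002, 0.001]
wrist_force: [0.3, -0.5, 0.2]
grip_width: 0.249
```

```bash
cat > vp.py <<'E'
from h import *
from scipy.spatial.transform import Rotation as R
# where vial is in tool frame from wrist view
def vial(fn,zb,box=(230,330)):
    st=bot.get_state();s=snap('wrist',fn);M=cfw(s,st);Rm=R.from_quat(st['orientation']).as_matrix()
    hs=cv2.cvtColor(s['image'],cv2.COLOR_BGR2HSV)
    print(st['t'],st['position'],st['orientation'],st['wrist_force'],st['moment'],st['grip_width']*85.4)
    cv2.imwrite('pics/z_'+fn,cv2.resize(s['image'][150:320,190:390],None,fx=3.5,fy=3.5,interpolation=3))
    return s,st,M,Rm
E
python3 - <<'E'
from vp import *
s,st,M,Rm=vial('w8.png',0)
t=pickle.load(open('pics/scene0.png.pkl','rb'))
s2=snap('scene','s8.png')
cv2.imwrite('pics/s8c.png',cv2.resize(s2['image'][180:320,120:280],None,fx=4,fy=4,interpolation=3))
E
```

```text
8.1333 [0.55392523 0.25876651 0.12202557] [7.91313835e-01 6.11407132e-01 1.85538352e-03 5.39351444e-04] [ 0.26744546 -0.49626049  0.19459577] [ 0.02427555  0.03566802 -0.01717387] 21.23644467206209
```

View pics/s8c.png

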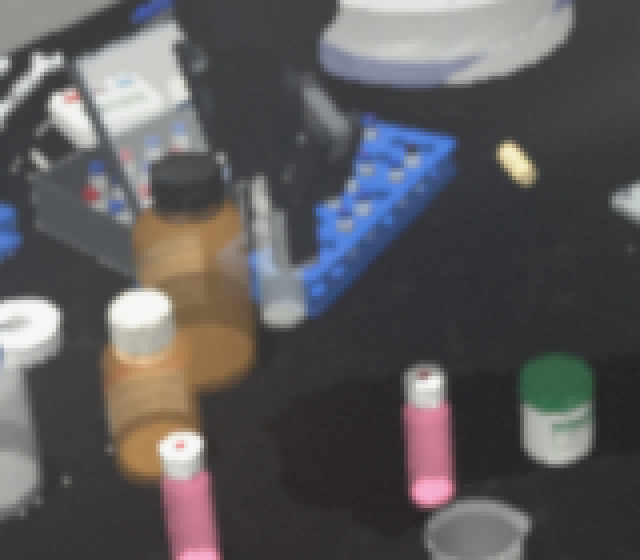

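View pics/z_w8.png

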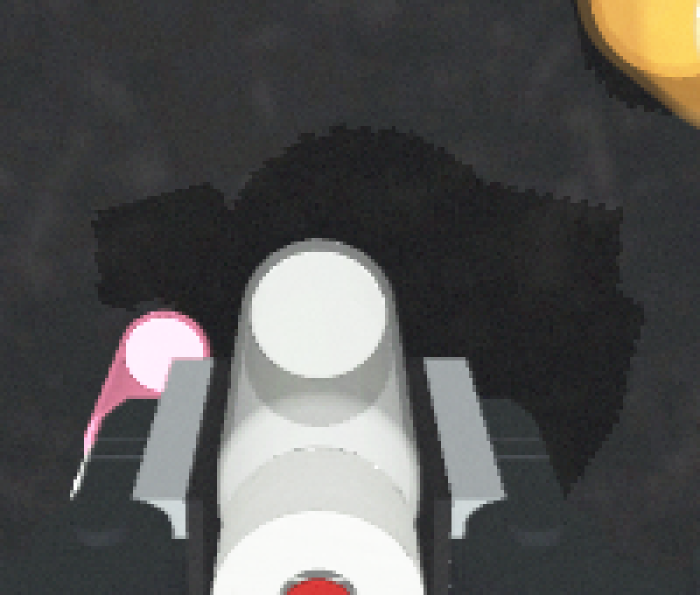

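```bash
python3 - <<'E'
from vp import *
w=pickle.load(open('pics/w8.png.pkl','rb'));st=bot.get_state();M=cfw(w,st);Rm=R.from_quat(st['orientation']).as_matrix()
zb=st['position'][2]-.0009
def tl(cu,cv,z): return Rm.T@(onz(w,cu/3.5+190-.4,cv/3.5+150-.4,z,M)-st['position'])
print('base',tl(318,314,zb+.003)); print('cap dot',tl(318,590,zb+.077))
hs=cv2.cvtColor(w['image'],cv2.COLOR_BGR2HSV)
m=(((hs[...,0]<8)|(hs[...,0]>172))&(hs[...,1]>150));m[:300]=0
v,u=np.nonzero(m);print(len(u),u.mean(),v.mean(), v.min(),v.max(),u.min(),u.max())
p=onz(w,(u.min()+u.max())/2,(v.min()+v.max())/2,zb+.077,M);print(Rm.T@(p-st['position']))
o,x,y=np.load('stn.npy')
tx=Rm[:,0]
print('tool x angle',np.degrees(np.arctan2(tx[1],tx[0])),'want',np.degrees(np.arctan2(y[1],y[0])))
d=np.array([o[0],o[1],st['position'][2]])-st['position'];print('delta TCP->origin tool',Rm.T@d)
E
```

```text
base [ 0.00182955  0.00062866 -0.00210151]
cap dot [ 0.00382814  0.00066106 -0.07610298]
320 283.703125 325.278125 316 372 270 550
[-0.00552657  0.04206365 -0.07610947]
tool x angle 75.38394747799863 want 75.1566252644743
delta TCP->origin tool [-3.85468595e-01  7.97646461e-02  2.51359162e-04]
```

step_arm(
  steps=[-2, 0.4, 0, 0, 0, 0, 1.8, -3.5, 0.72, 0, 0, 0, 0, 1.8, -3.5, 0.72, 0, 0, 0, 0, 1.8, -3.5, 0.72, 0, 0, 0, 0, 1.8, -3.5, 0.72, 0, 0, 0, 0, 1.8, -3.5, 0.72, 0, 0, 0, 0, 1.8, -3.5, 0.72, 0, 0, 0, 0, 1.8, -3.5, 0.72, 0, 0, 0, 0, 1.8],
)

```text
t: 8.9
position: [0.5373, -0.0137, 0.1183]
orientation: [0.791, 0.612, -0.001, -0.001]
wrist_force: [0.1, -0.0, -1.0]
grip_width: 0.253
```

step_arm(
  steps=[-3.5, 0.72, 0, 0, 0, 0, 1.8, -3.5, 0.72, 0, 0, 0, 0, 1.8, -3.5, 0.72, 0, 0, 0, 0, 1.8, -1.85, 0.3, 0, 0, 0, 0, 1.8, 0, 0, 2, 0, 0, 0, 1.8, 0, 0, 2, 0, 0, 0, 1.8, 0, 0, 0, 0, 0, 0, 1.8, 0, 0, 0, 0, 0, 0, 1.8],
)

```text
t: 9.57
position: [0.5298, -0.1371, 0.0781]
orientation: [0.791, 0.612, -0.001, -0.002]
wrist_force: [0.2, -0.3, 0.7]
grip_width: 0.25
```

```bash
python3 - <<'E'
from vp import *
s,st,M,Rm=vial('w9.png',0)
o,x,y=np.load('stn.npy');r=st['position'][:2]-o;print('TCP in station',r@x,r@y)
E
```

```text
9.5667 [ 0.52981428 -0.13712338  0.07805618] [ 0.79115385  0.61161339 -0.00120169 -0.00179038] [ 0.24817628 -0.33208205  0.66763041] [-0.02488121  0.02638489 -0.04138597] 21.341023227204474
TCP in station -0.002083769305869554 -0.002394123254997548
```

View pics/w9.png

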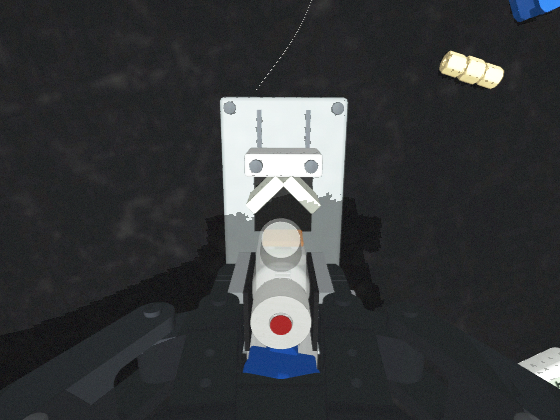

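```bash
python3 - <<'E'
from vp import *
w=pickle.load(open('pics/w9.png.pkl','rb'));st=bot.get_state();M=cfw(w,st);o,x,y=np.load('stn.npy')
cv2.imwrite('pics/c10.png',cv2.resize(w['image'][130:360,210:350],None,fx=3.4,fy=3.4,interpolation=3))
def sc(u,v,z):
    r=onz(w,u,v,z,M)[:2]-o; return r@x*1e3,r@y*1e3
zb=st['position'][2]-.0009
print('base',sc(281,236,zb+.003),'dot',sc(281.3,324.3,zb+.077))
print('plate edges at 0.01', [sc(u,v,.01) for u,v in((221,98),(347,98),(224,200),(342.5,200))])
print('Vscrews z.045',sc(256,165,.043),sc(311,165,.043))
E
```

```text
base (np.float64(-0.14153907145259567), np.float64(1.610265349253515)) dot (np.float64(0.03280787617703511), np.float64(-0.4080474702830778))
plate edges at 0.01 [(np.float64(-39.42083712301532), np.float64(69.77355872103668)), (np.float64(42.02599957970559), np.float64(70.2407319154037)), (np.float64(-39.998302933857055), np.float64(1.5953460735776464)), (np.float64(42.69361445879497), np.float64(2.1162730158506315))]
Vscrews z.045 (np.float64(-15.055781471298578), np.float64(31.672582126329818)) (np.float64(17.269295394709097), np.float64(31.869647195571318))
```

View pics/c10.png

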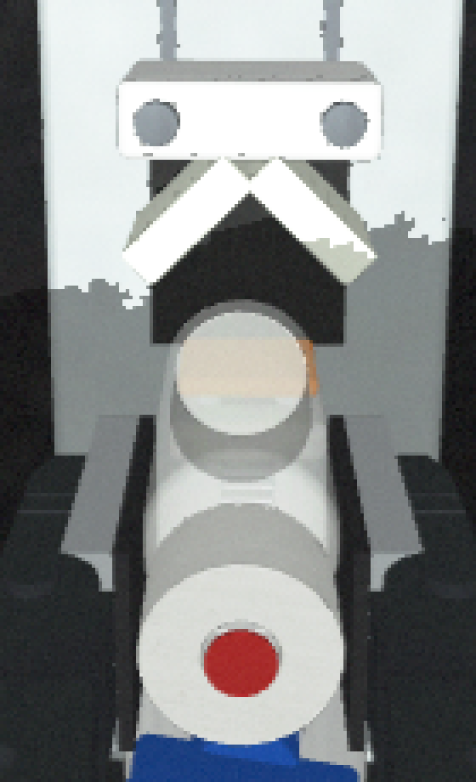

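step_arm(
  steps=[-0.15, 0.12, 1, 0, 0, 0, 1.8, 0, 0, 1.5, 0, 0, 0, 1.8, 0, 0, 1.5, 0, 0, 0, 1.8, 0, 0, 1.2, 0, 0, 0, 1.8, 0, 0, 0.6, 0, 0, 0, 1.8, 0, 0, 0.3, 0, 0, 0, 1.8, 0, 0, 0, 0, 0, 0, 1.8, 0, 0, 0, 0, 0, 0, 1.8],
)

```text
t: 10.28
position: [0.5326, -0.1393, 0.019]
orientation: [0.791, 0.612, 0.0, 0.0]
wrist_force: [0.7, 0.2, -0.5]
grip_width: 0.25
```

```bash
python3 - <<'E'
from vp import *
s,st,M,Rm=vial('w10.png',0)
o,x,y=np.load('stn.npy');r=st['position'][:2]-o;print('TCP in station',r@x,r@y)
E
```

```text
10.2833 [ 0.53261054 -0.13934002  0.01900207] [7.91201769e-01 6.11555110e-01 2.10221261e-04 2.55099520e-04] [ 0.71835526  0.24895422 -0.49421948] [-0.00319757  0.00022399 -0.01679069] 21.370101455364114
TCP in station 0.0011870346620544282 -0.003820456211055299
```

View pics/w10.png

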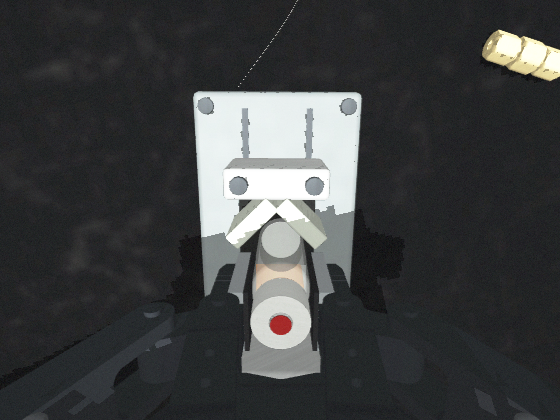

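step_arm(
  steps=[0, 0, 0.2, 0, 0, 0, 1.8, 0, 0, 0.2, 0, 0, 0, 1.8, 0, 0, 0.1, 0, 0, 0, 1.8, 0, 0, 0, 0, 0, 0, 1.8],
)

```text
t: 10.67
position: [0.532, -0.1394, 0.0135]
orientation: [0.791, 0.611, -0.0, -0.0]
wrist_force: [-0.2, 0.1, 0.1]
grip_width: 0.256
```

step_arm(
  steps=[0, 0, 0.1, 0, 0, 0, 1.8, 0, 0, 0, 0, 0, 0, 1.8, 0, 0, 0, 0, 0, 0, 1.8],
)

```text
t: 10.92
position: [0.5323, -0.1394, 0.0128]
orientation: [0.791, 0.611, 0.0, 0.0]
wrist_force: [-1.4, 0.8, 3.9]
grip_width: 0.252
```

Contact reads 3.9 N at exactly the expected height, so I open and rise.

step_arm(
  steps=[0, 0, 0, 0, 0, 0, 2.3, 0, 0, 0, 0, 0, 0, 2.6, 0, 0, 0, 0, 0, 0, 3, 0, 0, 0, 0, 0, 0, 3.6, 0, 0, 0, 0, 0, 0, 4, 0, 0, 0, 0, 0, 0, 4, 0, 0, 0, 0, 0, 0, 4],
)

```text
t: 11.5
position: [0.5322, -0.1394, 0.0125]
orientation: [0.791, 0.611, -0.0, -0.0]
wrist_force: [0.4, 0.0, -0.1]
grip_width: 0.47
```

```bash
python3 - <<'E'
from vp import *
s,st,M,Rm=vial('w11.png',0)
E
```

```text
11.5 [ 0.53215161 -0.13939979  0.01253882] [ 7.91298805e-01  6.11429637e-01 -1.14214964e-05 -1.44394988e-05] [ 0.42382955  0.02473459 -0.0735492 ] [ 0.01945532  0.02361657 -0.03069789] 40.121623350968626
```

View pics/w11.png

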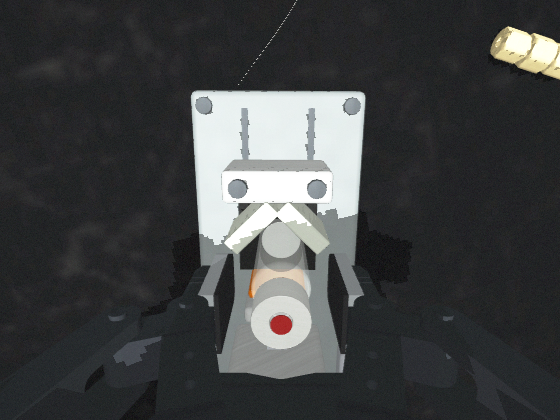

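step_arm(
  steps=[0, 0, -1, 0, 0, 0, 4, 0, 0, -2.5, 0, 0, 0, 4, 0, 0, -3.5, 0, 0, 0, 4, 0, 0, -3.5, 0, 0, 0, 4, 0, 0, -3.5, 0, 0, 0, 4, -3, 0, -1, 0, 0, 0, 4, -3, 0, 0, 0, 0, 0, 3, 0, 0, 0, 0, 0, 0, 3],
)

```text
t: 12.22
position: [0.5156, -0.2044, 0.1645]
orientation: [0.793, 0.609, -0.001, 0.002]
wrist_force: [-0.5, -1.3, -0.9]
grip_width: 0.353
```

step_arm(
  steps=[0, 0, 0, 0, 0, 0, 2, 0, 0, 0, 0, 0, 0, 2],
)

```text
t: 12.38
position: [0.5169, -0.1971, 0.163]
orientation: [0.791, 0.611, 0.0, -0.0]
wrist_force: [1.3, -0.6, -1.1]
grip_width: 0.232
```

```bash
python3 - <<'E'
from vp import *
s,st,M,Rm=vial('w12.png',0);pickle.dump(st,open('pics/w12.st','wb'))
o,x,y=np.load('stn.npy');im=s['image']
hs=cv2.cvtColor(im,cv2.COLOR_BGR2HSV)
b=((hs[...,0]>100)&(hs[...,0]<125)&(hs[...,1]>150)&(hs[...,2]>60)).astype(np.uint8)
n,lab,ss,c=cv2.connectedComponentsWithStats(b)
for i in range(1,n):
  if ss[i,4]>150:
    V,U=np.nonzero(lab==i);P=np.array([dep(s,u,v,M) for u,v in zip(U,V)]);P=P[(P[:,2]>.062)&(P[:,2]<.1)]
    if len(P)<100: continue
    r=P[:,:2]-o;q=np.c_[r@x,r@y,P[:,2]];print(ss[i],len(P),q.min(0),q.max(0))
    w=q[q[:,2]>.085]
    (cx,cy),(a,bb),an=cv2.minAreaRect((w[:,:2]*1000).astype(np.float32));print('wing rect mm',cx,cy,a,bb,an)
    vx,vy,_,_=cv2.fitLine(w[:,:2].astype(np.float32),cv2.DIST_HUBER,0,.01,.01).ravel();print('q',-np.arctan(vy/vx))
# vial dot
m=(((hs[...,0]<8)|(hs[...,0]>172))&(hs[...,1]>150)).astype(np.uint8)
n,lab,ss,c=cv2.connectedComponentsWithStats(m)
for i in range(1,n):
  if 40<ss[i,4]<400: p=onz(s,*c[i],.089,M);r=p[:2]-o;print('dot',c[i],r@x,r@y,dep(s,*c[i],M)[2])
E
```

```text
12.3833 [ 0.51694542 -0.19707198  0.16299379] [ 7.91372121e-01  6.11334704e-01  2.07915015e-04 -5.73970691e-05] [ 1.30719935 -0.63576231 -1.14474598] [ 0.02921031  0.01822094 -0.01758741] 19.805465661922288
[ 249  203   59   33 1237] 1233 [-0.02145605 -0.08627571  0.06269805] [ 0.02105266 -0.06940822  0.09632154]
wing rect mm -0.2924327850341797 -79.04842376708984 8.472030639648438 43.39427185058594 80.04904174804688
q 0.18399563
dot [280.92105263 115.40789474] 0.001477139951016765 -0.002665205368016319 0.08774870600789464
dot [494.92372881 307.20338983] 0.16833550925482055 -0.14628095757742057 0.017588015326217177
```

View pics/w12.png

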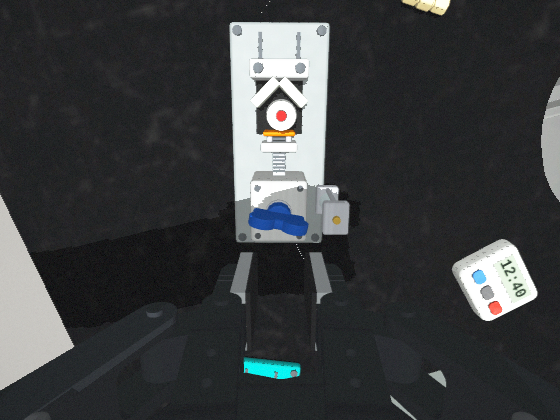

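step_arm(
  steps=[-1.48, -0.09, 0, 0, 0, 0, 2, 0, 0, 0, 0, 0, -0.115, 2, 0, 0, 0, 0, 0, -0.115, 2, 0, 0, 0, 0, 0, -0.115, 2, 0, 0, 0, 0, 0, -0.115, 2, 0, 0, 0, 0, 0, -0.115, 2, 0, 0, 0, 0, 0, -0.115, 2, 0, 0, 0, 0, 0, -0.115, 2],
)

```text
t: 13.1
position: [0.5128, -0.2099, 0.1625]
orientation: [0.485, 0.874, 0.0, -0.0]
wrist_force: [-0.1, 0.6, 0.3]
grip_width: 0.232
```

step_arm(
  steps=[0, 0, 0, 0, 0, -0.115, 2, 0, 0, 0, 0, 0, -0.115, 2, 0, 0, 0, 0, 0, -0.115, 2, 0, 0, 0, 0, 0, -0.115, 2, 0, 0, 0, 0, 0, -0.115, 2, 0, 0, 2.5, 0, 0, 0, 2, 0, 0, 2.5, 0, 0, 0, 2, 0, 0, 0, 0, 0, 0, 2],
)

```text
t: 13.77
position: [0.5099, -0.2097, 0.1086]
orientation: [0.22, 0.975, 0.001, -0.003]
wrist_force: [-1.8, 0.6, -1.0]
grip_width: 0.233
```

step_arm(
  steps=[0, 0, 0, 0, 0, 0, 2, 0, 0, 0, 0, 0, 0, 2],
)

```text
t: 13.93
position: [0.5132, -0.2107, 0.1136]
orientation: [0.22, 0.975, 0.0, 0.0]
wrist_force: [0.5, -0.2, 0.3]
grip_width: 0.232
```

```bash
cat > kn.py <<'E'
from vp import *
def knob(fn):
    s,st,M,Rm=vial(fn,0);pickle.dump(st,open('pics/'+fn+'.st','wb'))
    o,x,y=np.load('stn.npy');im=s['image']
    hs=cv2.cvtColor(im,cv2.COLOR_BGR2HSV)
    ty=Rm[:,1];r=st['position'][:2]-o;print('TCP stn mm',r@x*1e3,r@y*1e3,'toolq',-(np.arctan2(ty[1],ty[0])-np.arctan2(y[1],y[0])),'j7',st['joints'][6])
    b=((hs[...,0]>100)&(hs[...,0]<125)&(hs[...,1]>150)&(hs[...,2]>60)).astype(np.uint8)
    n,lab,ss,c=cv2.connectedComponentsWithStats(b)
    for i in range(1,n):
      if ss[i,4]>150:
        V,U=np.nonzero(lab==i);P=np.array([dep(s,u,v,M) for u,v in zip(U,V)]);P=P[(P[:,2]>.085)&(P[:,2]<.102)]
        if len(P)<100: continue
        r=P[:,:2]-o;q=np.c_[r@x,r@y]*1e3
        if abs(q[:,0].mean())>40: continue
        (cx,cy),(a,bb),an=cv2.minAreaRect(q.astype(np.float32));print(ss[i],'wing rect mm',cx,cy,a,bb,an)
        vx,vy,_,_=cv2.fitLine(q.astype(np.float32),cv2.DIST_HUBER,0,.01,.01).ravel();print('q',-np.arctan(vy/vx))
    return s,st,M,Rm
E
python3 -c "
from kn import *
knob('w13.png')"
```

```text
13.9333 [ 0.51324045 -0.21070495  0.11359268] [2.20450723e-01 9.75398029e-01 2.29024711e-04 3.34294571e-04] [ 0.54388994 -0.1669596   0.32112356] [-0.00311172 -0.04155297  0.0106853 ] 19.831146651424184
TCP stn mm 0.7454321723969659 -77.76610319899157 toolq 0.18548718733200542 j7 1.102514825746337
[ 265  185   30   74 1343] wing rect mm -1.2390193939208984 -79.12222290039062 7.695375919342041 42.78990936279297 79.18997955322266
q 0.18666755
```

View pics/w13.png

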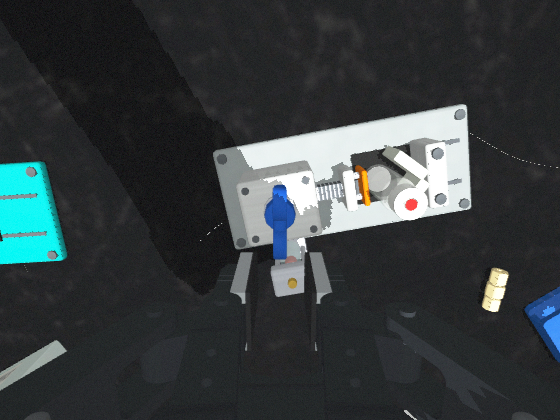

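step_arm(
  steps=[0.12, -0.1, 1, 0, 0, 0, 2, 0, 0, 1.5, 0, 0, 0, 2, 0, 0, 0, 0, 0, 0, 2, 0, 0, 0, 0, 0, 0, 2],
)

```text
t: 14.32
position: [0.5105, -0.2118, 0.0875]
orientation: [0.221, 0.975, 0.0, -0.0]
wrist_force: [0.1, -0.1, -0.1]
grip_width: 0.231
```

```bash
python3 -c "
from kn import *
s,*_=knob('w14.png')"
```

```text
14.3167 [ 0.51052553 -0.21183609  0.08746253] [ 2.21036332e-01  9.75265477e-01  2.89981506e-05 -4.34171249e-04] [ 0.07415203 -0.12354953 -0.08114614] [ 0.02258281 -0.02372426  0.01493171] 19.73708522819869
TCP stn mm -1.589123262208703 -79.55500092969281 toolq 0.1866881384828567 j7 1.08046577011233
[ 267  199   34   84 1708] wing rect mm -1.3665237426757812 -79.18415832519531 7.795364856719971 42.32670211791992 79.1786880493164
q 0.18196578
```

View pics/z_w14.png

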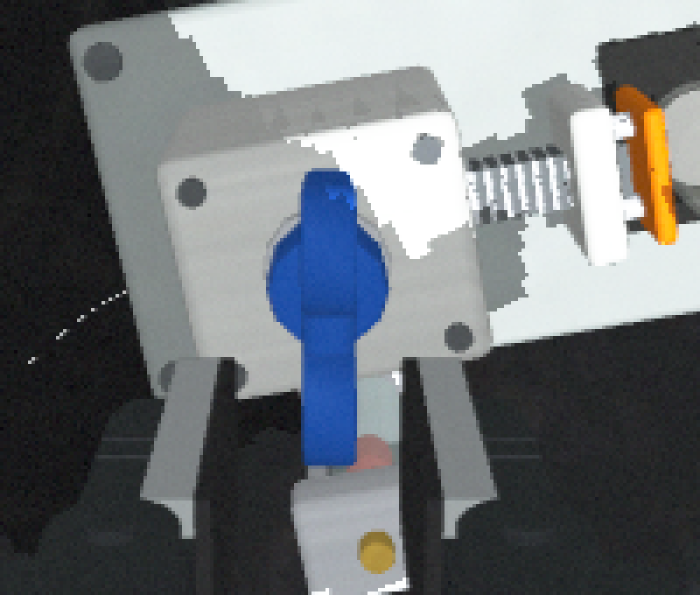

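Blade centred between the fingers (328 against 322 in the crop), clear of the flow tube. I lower and close.

step_arm(
  steps=[0, 0, 1.5, 0, 0, 0, 2, 0, 0, 1.5, 0, 0, 0, 2, 0, 0, 1.2, 0, 0, 0, 2, 0, 0, 0.9, 0, 0, 0, 2, 0, 0, 0.4, 0, 0, 0, 2, 0, 0, 0, 0, 0, 0, 2, 0, 0, 0, 0, 0, 0, 2],
)

```text
t: 14.95
position: [0.5125, -0.2113, 0.0334]
orientation: [0.221, 0.975, 0.0, 0.001]
wrist_force: [2.9, 2.1, 1.6]
grip_width: 0.233
```

```bash
python3 -c "
from kn import *
s,*_=knob('w15.png')"
```

```text
14.95 [ 0.51253568 -0.21126798  0.03335185] [2.20682157e-01 9.75344812e-01 4.27949405e-04 1.30411484e-03] [2.852878   2.09508104 1.63070526] [ 0.53251335 -0.6100145  -0.05386927] 19.86260548797307
TCP stn mm 0.2084122255623387 -78.4908910654223 toolq 0.18596063494005866 j7 1.0248952476229254
[ 258  228   47  119 3275] wing rect mm -1.174062728881836 -79.23030090332031 7.89864444732666 43.05588912963867 79.75067138671875
q 0.18217751
```

View pics/z_w15.png

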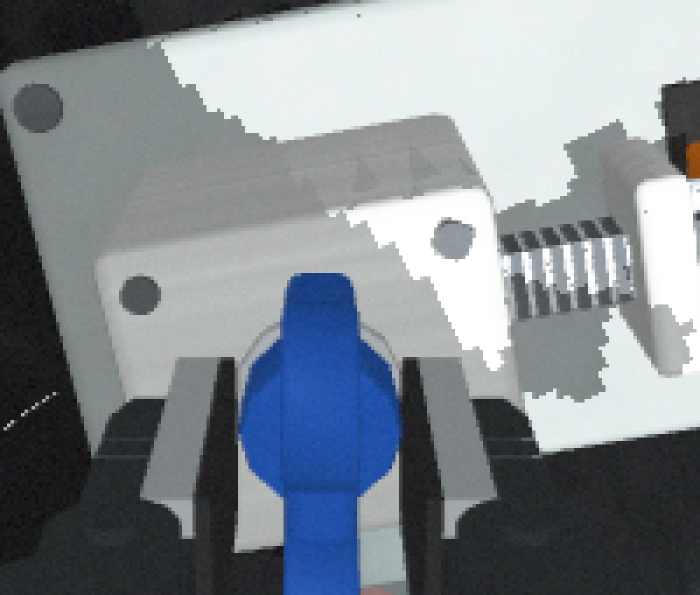

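```bash
python3 -c "
from h import *
w=pickle.load(open('pics/w14.png.pkl','rb'));st=pickle.load(open('pics/w14.png.st','rb'));M=cfw(w,st)
for cu,cv in ((285,290),(292,250),(372,290),(360,320),(290,320),(328,290),(328,230),(328,400),(328,320)):
    print(cu,cv,dep(w,cu/3.5+190,cv/3.5+150,M).round(4))
w=pickle.load(open('pics/w15.png.pkl','rb'));st=pickle.load(open('pics/w15.png.st','rb'));M=cfw(w,st)
for cu,cv in ((265,430),(375,430),(320,330),(320,550)):
    print(cu,cv,dep(w,cu/3.5+190,cv/3.5+150,M).round(4))
"
```

```text
285 290 [ 0.5085 -0.2178  0.0715]
292 250 [ 0.5033 -0.214   0.0703]
372 290 [ 0.5142 -0.2051  0.0725]
360 320 [ 0.5186 -0.2092  0.0708]
290 320 [ 0.5137 -0.2194  0.071 ]
328 290 [ 0.5034 -0.208   0.0959]
328 230 [ 0.4962 -0.2046  0.0934]
328 400 [ 0.5189 -0.2153  0.095 ]
328 320 [ 0.5098 -0.2109  0.0894]
265 430 [ 0.5082 -0.2173  0.0716]
375 430 [ 0.5138 -0.2056  0.0715]
320 330 [ 0.493  -0.203   0.0895]
320 550 [ 0.515  -0.2134  0.0906]
```

The hub top is at about 71 mm and the fingers brushed it, so I raise 7 mm before closing.

step_arm(
  steps=[0, 0, -0.35, 0, 0, 0, 2, 0, 0, -0.35, 0, 0, 0, 2, 0, 0, 0, 0, 0, 0, 2, 0, 0, 0, 0, 0, 0, 2],
)

```text
t: 15.33
position: [0.5104, -0.2128, 0.0397]
orientation: [0.221, 0.975, -0.001, -0.0]
wrist_force: [-0.0, -0.5, 0.3]
grip_width: 0.235
```

```bash
python3 -c "
from kn import *
s,*_=knob('w16.png')"
```

```text
15.3333 [ 0.51035031 -0.21282075  0.0397416 ] [ 2.21407354e-01  9.75181192e-01 -5.98531036e-04 -2.60054682e-04] [-0.01254025 -0.47289948  0.26558203] [-0.02096967  0.02582692  0.02375587] 20.038672304845086
TCP stn mm -1.5062480456144176 -80.55168221179828 toolq 0.18744899291990236 j7 1.032138094571883
[ 264  226   41  113 2917] wing rect mm -1.2359123229980469 -79.25402069091797 7.924783706665039 42.99463653564453 79.72782897949219
q 0.17999372
```

step_arm(
  steps=[0, 0, 0, 0, 0, 0, 1.6, 0, 0, 0, 0, 0, 0, 1.2, 0, 0, 0, 0, 0, 0, 0.9, 0, 0, 0, 0, 0, 0, 0.6, 0, 0, 0, 0, 0, 0, 0.4, 0, 0, 0, 0, 0, 0, 0.4, 0, 0, 0, 0, 0, 0, 0.4],
)

```text
t: 15.97
position: [0.5114, -0.2106, 0.0397]
orientation: [0.22, 0.975, 0.001, 0.0]
wrist_force: [1.0, 6.6, 1.9]
grip_width: 0.073
```

```bash
python3 -c "
from kn import *
s,*_=knob('w17.png')"
```

```text
15.9667 [ 0.51135626 -0.2106439   0.03972924] [2.20419278e-01 9.75405025e-01 5.97812829e-04 1.46779514e-04] [0.9961356  6.60185427 1.92857675] [ 1.12192611 -0.15425389  0.16998791] 6.222777235034513
TCP stn mm -1.0915237670485534 -78.18977672279561 toolq 0.18542290891774993 j7 1.0321836150029862
[ 263  226   37  113 2227] wing rect mm -1.1611690521240234 -79.0588150024414 8.119154930114746 42.939208984375 79.9873275756836
q 0.18877572
```

View pics/w17.png

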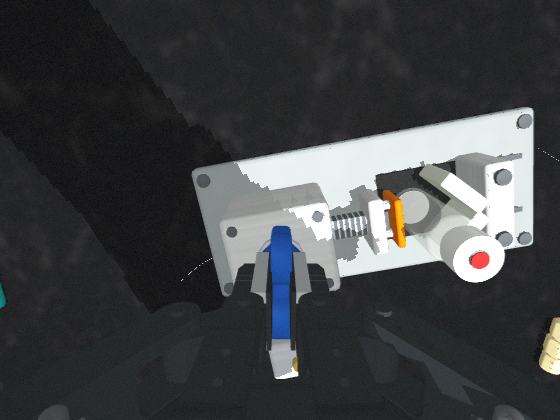

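step_arm(
  steps=[0, 0.2, 0, 0, 0, 0, 0.4, 0, 0, 0, 0, 0, 0.06, 0.4, 0, 0, 0, 0, 0, 0.06, 0.4, 0, 0, 0, 0, 0, 0.06, 0.4, 0, 0, 0, 0, 0, 0.06, 0.4],
)

```text
t: 16.43
position: [0.5114, -0.2106, 0.0397]
orientation: [0.338, 0.941, -0.0, -0.0]
wrist_force: [-1.4, 1.9, 4.3]
grip_width: 0.082
```

```bash
cat > q.py <<'E'
from vp import *
st=bot.get_state();o,x,y=np.load('stn.npy');Rm=R.from_quat(st['orientation']).as_matrix();ty=Rm[:,1];r=st['position'][:2]-o
print('t',round(st['t'],2),'stn',(r@x*1e3).round(2),(r@y*1e3).round(2),'z',round(st['position'][2],4),'q',round(float(-(np.arctan2(ty[1],ty[0])-np.arctan2(y[1],y[0]))),4),'F',st['wrist_force'].round(1),'M',st['moment'].round(3),'g',round(st['grip_width']*85.4,2),'j7',st['joints'][6].round(2),'e7',st['effort'].round(2)[4:])
E
python3 q.py
```

```text
t 16.43 stn -1.07 -78.11 z 0.0397 q 0.4298 F [-1.4  1.9  4.3] M [0.359 0.295 0.174] g 7.01 j7 0.82 e7 [ 0.48 -0.37  0.83]
```

step_arm(
  steps=[0, 0, 0, 0, 0, 0.05, 0.4, 0, 0, 0, 0, 0, 0.05, 0.4, 0, 0, 0, 0, 0, 0.05, 0.4, 0, 0, 0, 0, 0, 0.05, 0.4],
)

```text
t: 16.77
position: [0.5114, -0.2106, 0.0397]
orientation: [0.43, 0.903, -0.001, -0.0]
wrist_force: [-1.8, 1.7, 3.5]
grip_width: 0.079
```

```bash
python3 q.py
```

```text
t 16.77 stn -1.09 -78.13 z 0.0397 q 0.6293 F [-1.8  1.7  3.5] M [0.323 0.296 0.17 ] g 6.71 j7 0.65 e7 [ 0.42 -0.37  0.66]
```

step_arm(
  steps=[0, 0, 0, 0, 0, 0.05, 0.4, 0, 0, 0, 0, 0, 0.05, 0.4, 0, 0, 0, 0, 0, 0.05, 0.4],
)

```text
t: 17.02
position: [0.5114, -0.2106, 0.0397]
orientation: [0.496, 0.868, -0.001, -0.0]
wrist_force: [-1.8, 2.2, 2.9]
grip_width: 0.078
```

```bash
python3 q.py;  python3 -c "
from kn import *
s,*_=knob('w18.png')"
```

```text
t 17.02 stn -1.07 -78.09 z 0.0397 q 0.7792 F [-1.8  2.2  2.9] M [0.294 0.299 0.199] g 6.63 j7 0.52 e7 [ 0.42 -0.37  0.66]
17.0167 [ 0.51140609 -0.21055267  0.03974267] [ 4.96148345e-01  8.68237610e-01 -5.09287011e-04 -1.13381982e-04] [-1.79184093  2.24536628  2.92319553] [0.29393462 0.29896096 0.19926099] 6.630504005480192
TCP stn mm -1.0667280046076975 -78.08882696835111 toolq 0.7792484437111016 j7 0.5246850622060233
[ 262  226   38  113 2222] wing rect mm -1.059370994567871 -78.2979736328125 7.8098273277282715 42.1599235534668 46.24249267578125
q 0.78718567
```

View pics/w18.png

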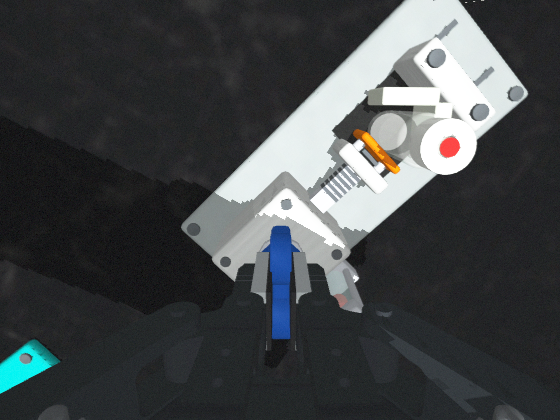

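step_arm(
  steps=[0, 0, 0, 0, 0, 0.04, 0.4, 0, 0, 0, 0, 0, 0.04, 0.4, 0, 0, 0, 0, 0, 0.04, 0.4],
)

```text
t: 17.32
position: [0.5114, -0.2106, 0.0397]
orientation: [0.547, 0.837, -0.001, -0.0]
wrist_force: [-0.6, 2.1, 3.0]
grip_width: 0.079
```

```bash
python3 q.py
```

```text
t 17.32 stn -1.07 -78.09 z 0.0397 q 0.8975 F [-0.6  2.1  3. ] M [0.307 0.297 0.221] g 6.72 j7 0.42 e7 [ 0.31 -0.47  0.46]
```

step_arm(
  steps=[0, 0, 0, 0, 0, 0.04, 0.4, 0, 0, 0, 0, 0, 0.04, 0.4],
)

```text
t: 17.48
position: [0.5114, -0.2105, 0.0397]
orientation: [0.58, 0.815, -0.0, -0.0]
wrist_force: [-0.9, 0.6, 3.6]
grip_width: 0.078
```

```bash
python3 q.py
```

```text
t 17.48 stn -1.05 -78.08 z 0.0397 q 0.9774 F [-0.9  0.6  3.6] M [0.276 0.339 0.172] g 6.64 j7 0.36 e7 [ 0.29 -0.47  0.43]
```

step_arm(
  steps=[0, 0, 0, 0, 0, 0.04, 0.4, 0, 0, 0, 0, 0, 0.04, 0.4],
)

```text
t: 17.65
position: [0.5114, -0.2105, 0.0397]
orientation: [0.612, 0.791, -0.0, -0.0]
wrist_force: [-1.9, 1.9, 3.8]
grip_width: 0.08
```

```bash
python3 q.py
```

```text
t 17.65 stn -1.04 -78.07 z 0.0397 q 1.0573 F [-1.9  1.9  3.8] M [0.325 0.329 0.249] g 6.8 j7 0.29 e7 [ 0.26 -0.46  0.4 ]
```

```bash
cat > avg.py <<'E'
from vp import *
import sys
n=int(sys.argv[1]) if len(sys.argv)>1 else 5
L=[]
for i in range(n):
    st=bot.get_state();L.append(st['moment'][2]); s=bot.snapshot('wrist')
L.append(bot.get_state()['moment'][2])
cv2.imwrite('pics/last.png',s['image'])
print('Mz',np.round(L,3),'mean',np.mean(L).round(3),'sd',np.std(L).round(3))
E
python3 avg.py 6; python3 q.py; cp pics/last.png pics/w19.png
```

```text
Mz [ 0.249  0.212 -0.019 -0.072 -0.023 -0.026  0.026] mean 0.05 sd 0.118
t 17.95 stn -1.06 -78.02 z 0.0397 q 1.0557 F [-2.   0.8  6. ] M [0.193 0.571 0.026] g 6.67 j7 0.29 e7 [ 0.17 -0.89  0.01]
```

View pics/w19.png

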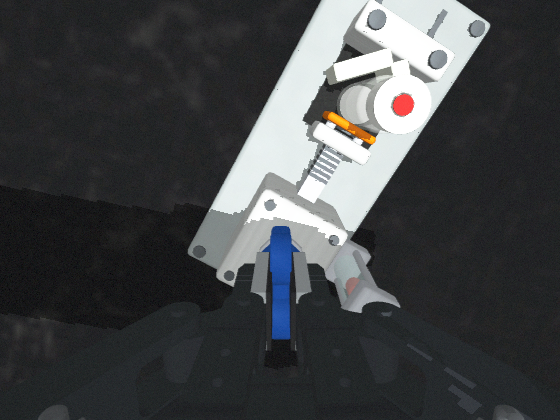

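```bash
python3 - <<'E'
from h import *
w=pickle.load(open('pics/w12.png.pkl','rb'))
cv2.imwrite('pics/c12.png',cv2.resize(w['image'][40:170,220:340],None,fx=5,fy=5,interpolation=3))
o,x,y=np.load('stn.npy')
from scipy.spatial.transform import Rotation as R
w=pickle.load(open('pics/w9.png.pkl','rb'))
st=dict(position=np.array([0.52981428,-0.13712338,0.07805618]),orientation=np.array([0.79115385,0.61161339,-0.00120169,-0.00179038]))
M=cfw(w,st)
def sc(cu,cv,z=.045):
    r=onz(w,cu/3.4+210-.4,cv/3.4+130-.4,z,M)[:2]-o; return np.array([r@x*1e3,r@y*1e3]).round(1)
for n,p in dict(Louter=(122,250),Linner=(150,285),apex=(250,192),Rinner=(352,283),Router=(377,256)).items(): print(n,sc(*p))
E
```

```text
Louter [-22.5   8.9]
Linner [-17.7   2.5]
apex [-0.1 19.4]
Rinner [18.   3.1]
Router [22.2  8.1]
```

View pics/c12.png

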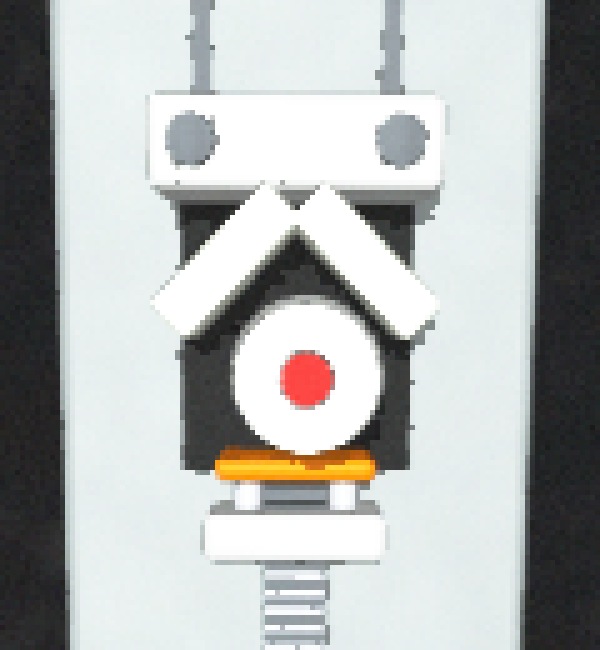

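step_arm(
  steps=[0, 0, 0, 0, 0, 0.03, 0.4],
)

```text
t: 18.03
position: [0.5115, -0.2105, 0.0397]
orientation: [0.623, 0.783, -0.0, -0.0]
wrist_force: [-2.4, 1.2, 5.5]
grip_width: 0.081
```

```bash
python3 q.py; python3 - <<'E'
import cv2
a=cv2.imread('pics/w19.png');cv2.imwrite('pics/c13.png',cv2.resize(a[10:230,250:450],None,fx=3.4,fy=2.7*1.26,interpolation=3)[:600])
E
```

```text
t 18.03 stn -1.01 -78.01 z 0.0397 q 1.0848 F [-2.4  1.2  5.5] M [0.181 0.581 0.251] g 6.92 j7 0.27 e7 [ 0.11 -0.86  0.64]
```

View pics/c13.png

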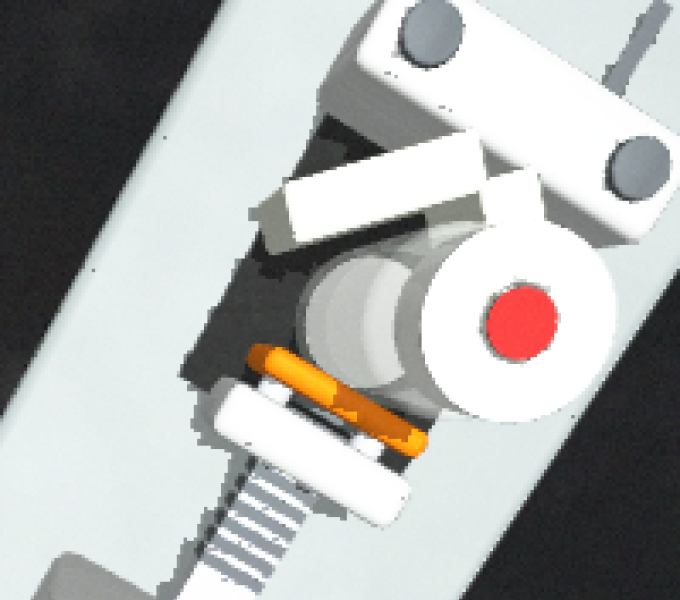

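step_arm(
  steps=[0, 0, 0, 0, 0, 0.02, 0.4],
)

```text
t: 18.12
position: [0.5115, -0.2105, 0.0397]
orientation: [0.631, 0.776, -0.0, -0.0]
wrist_force: [-2.6, -0.0, 5.5]
grip_width: 0.079
```

```bash
python3 q.py
```

```text
t 18.12 stn -1.04 -78.03 z 0.0397 q 1.1065 F [-2.6 -0.   5.5] M [0.1   0.601 0.265] g 6.72 j7 0.25 e7 [ 0.01 -0.87 -0.01]
```

step_arm(
  steps=[0, 0, 0, 0, 0, 0.02, 0.4],
)

```text
t: 18.2
position: [0.5115, -0.2105, 0.0397]
orientation: [0.638, 0.77, -0.0, -0.0]
wrist_force: [-2.8, 0.6, 4.7]
grip_width: 0.078
```

```bash
python3 q.py
```

```text
t 18.2 stn -1.03 -78.04 z 0.0397 q 1.126 F [-2.8  0.6  4.7] M [0.139 0.576 0.307] g 6.66 j7 0.23 e7 [-0.   -0.87  0.02]
```

step_arm(
  steps=[0, 0, 0, 0, 0, 0.02, 0.4],
)

```text
t: 18.28
position: [0.5115, -0.2105, 0.0397]
orientation: [0.646, 0.763, -0.0, -0.0]
wrist_force: [-3.1, 0.9, 5.4]
grip_width: 0.077
```

```bash
python3 q.py
```

```text
t 18.28 stn -1.02 -78.01 z 0.0397 q 1.1459 F [-3.1  0.9  5.4] M [0.15  0.626 0.277] g 6.61 j7 0.21 e7 [-0.01 -0.87  0.03]
```

step_arm(
  steps=[0, 0, 0, 0, 0, 0.02, 0.4],
)

```text
t: 18.37
position: [0.5115, -0.2105, 0.0397]
orientation: [0.654, 0.757, -0.0, -0.0]
wrist_force: [-2.6, 0.7, 4.9]
grip_width: 0.079
```

```bash
python3 q.py;python3 -c "
from kn import *
knob('w20.png')"; python3 - <<'E'
import cv2
a=cv2.imread('pics/w20.png');cv2.imwrite('pics/c14.png',cv2.resize(a[0:230,230:430],None,fx=3.4,fy=3.4,interpolation=3)[:600])
E
```

```text
t 18.37 stn -1.01 -78.05 z 0.0397 q 1.166 F [-2.6  0.7  4.9] M [0.118 0.568 0.272] g 6.71 j7 0.2 e7 [-0.02 -0.87  0.03]
18.3667 [ 0.51147121 -0.21052788  0.03972151] [ 6.53759976e-01  7.56701890e-01 -3.77150913e-04 -4.87741064e-06] [-2.64129314  0.72498724  4.85441448] [0.11773781 0.56774647 0.27176876] 6.708047767178304
TCP stn mm -1.0101268938419574 -78.04818271268478 toolq 1.1660199755464973 j7 0.1960640834900534
[ 262  226   37  114 2234] wing rect mm -1.2386574745178223 -78.22118377685547 8.555686950683594 42.169803619384766 21.917098999023438
q 1.1572783
```

View pics/c14.png

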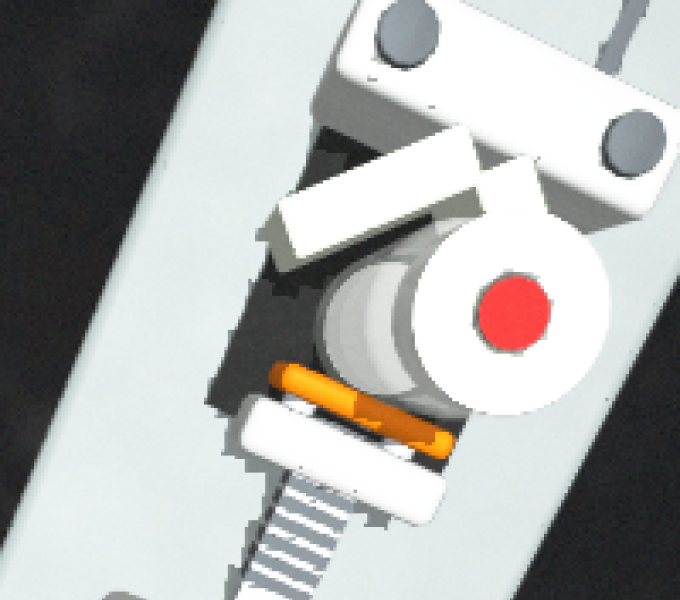

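```bash
python3 - <<'E'
from h import *
from scipy.spatial.transform import Rotation as R
from scipy.optimize import least_squares
q=np.array([.43,.629,.779,.8975,.977,1.057,1.085,1.1065,1.126,1.146,1.166]);m=np.array([.174,.170,.199,.221,.172,.249,.251,.265,.307,.277,.272])
for c in np.arange(.75,1.1,.03):
    e=np.maximum(0,q-c)*.4;b=(m-e).mean();print(round(c,2),'b',b.round(3),'rms',(m-e-b).std().round(4))
o,x,y=np.load('stn.npy')
for n,qq in(('w13',.185),('w14',.185),('w15',.185),('w16',.185),('w17',.185),('w18',.779),('w20',1.166)):
    w=pickle.load(open(f'pics/{n}.png.pkl','rb'));st=pickle.load(open(f'pics/{n}.png.st','rb'));M=cfw(w,st)
    hs=cv2.cvtColor(w['image'],cv2.COLOR_BGR2HSV)
    b=((hs[...,0]>5)&(hs[...,0]<20)&(hs[...,1]>200)&(hs[...,2]>90)).astype(np.uint8)
    nn,lab,ss,c=cv2.connectedComponentsWithStats(b);i=1+ss[1:,4].argmax();V,U=np.nonzero(lab==i)
    P=np.array([onz(w,u,v,.043,M)[:2]-o for u,v in zip(U,V)]);S=np.c_[P@x,P@y]*1e3
    D=np.array([dep(w,u,v,M)[2] for u,v in zip(U,V)])
    k=(D>.040)&(D<.047)
    print(n,qq,len(U),k.sum(),'y top mean',S[k,1].mean().round(2),'y range',np.percentile(S[k,1],[5,95]).round(2),'x',S[k,0].min().round(1),S[k,0].max().round(1),'expected face',-18.5+10*qq)
E
```

```text
0.75 b 0.138 rms 0.0318
0.78 b 0.148 rms 0.0297
0.81 b 0.157 rms 0.0264
0.84 b 0.166 rms 0.0238
0.87 b 0.174 rms 0.0222
0.9 b 0.183 rms 0.0217
0.93 b 0.191 rms 0.0208
0.96 b 0.198 rms 0.0215
0.99 b 0.205 rms 0.0243
1.02 b 0.212 rms 0.0287
1.05 b 0.218 rms 0.0336
1.08 b 0.224 rms 0.0381
w13 0.185 182 81 y top mean -19.76 y range [-20.61 -17.99] x -14.0 11.5 expected face -16.65
w14 0.185 245 97 y top mean -19.84 y range [-20.71 -18.95] x -14.2 11.5 expected face -16.65
w15 0.185 500 192 y top mean -19.9 y range [-20.94 -18.47] x -14.5 11.5 expected face -16.65
w16 0.185 459 167 y top mean -19.94 y range [-20.86 -18.74] x -14.3 11.1 expected face -16.65
w17 0.185 438 156 y top mean -19.96 y range [-20.82 -18.82] x -14.2 10.8 expected face -16.65
w18 0.779 469 319 y top mean -12.71 y range [-14.36 -10.82] x -14.0 11.4 expected face -10.71
w20 1.166 366 344 y top mean -11.87 y range [-13.49 -10.07] x -13.5 12.1 expected face -6.84
```

```bash
python3 - <<'E'
from h import *
o,x,y=np.load('stn.npy')
rows=[]
for n in('w13','w16','w17','w18','w20'):
    w=pickle.load(open(f'pics/{n}.png.pkl','rb'));st=pickle.load(open(f'pics/{n}.png.st','rb'));M=cfw(w,st)
    # rectify top plane z=.043: x -20..20, y -45..10 at 0.1 mm->8px/mm
    k=8; X,Y=np.meshgrid(np.arange(-20,20,1/k),np.arange(10,-45,-1/k))
    P=np.stack([o[0]+(X*x[0]+Y*y[0])/1e3,o[1]+(X*x[1]+Y*y[1])/1e3,np.full_like(X,.043),np.ones_like(X)],-1)@M.T
    mu=(w['cx']+w['fx']*P[...,0]/-P[...,2]).astype(np.float32);mv=(w['cy']+w['fy']*P[...,1]/P[...,2]).astype(np.float32)
    r=cv2.remap(w['image'],mu,mv,cv2.INTER_CUBIC);rows.append(cv2.resize(r,(155,440)))
out=np.hstack(rows)
for i in range(0,55,5):cv2.line(out,(0,i*8),(5,i*8),(0,255,0),1)
cv2.imwrite('pics/rect.png',out);print(out.shape)
E
```

```text
(440, 775, 3)
```

View pics/rect.png

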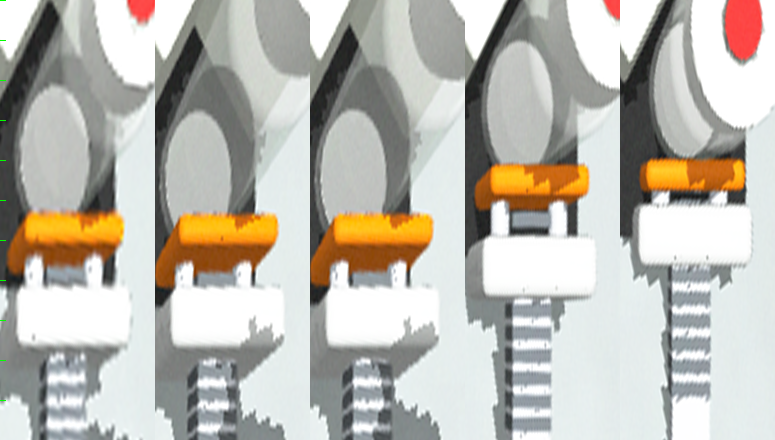

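The pad-to-carrier gap shrank from 71–74 px to 46 px (8 px/mm), which means about 3.1 mm of compression, or about 12.5 N. The moment fit says about 9.4 N, so I back off slightly to centre between the two.

step_arm(
  steps=[0, 0, 0, 0, 0, -0.025, 0.4, 0, 0, 0, 0, 0, -0.025, 0.4, 0, 0, 0, 0, 0, 0, 0.4, 0, 0, 0, 0, 0, 0, 0.4],
)

```text
t: 18.75
position: [0.5115, -0.2105, 0.0397]
orientation: [0.634, 0.773, -0.0, -0.0]
wrist_force: [-1.8, 1.4, 5.2]
grip_width: 0.081
```

```bash
python3 q.py; cat > rect.py <<'E'
from kn import *
import sys
n=sys.argv[1]; w,st,M,_=knob(n+'.png');o,x,y=np.load('stn.npy')
k=8; X,Y=np.meshgrid(np.arange(-20,20,1/k),np.arange(10,-45,-1/k))
P=np.stack([o[0]+(X*x[0]+Y*y[0])/1e3,o[1]+(X*x[1]+Y*y[1])/1e3,np.full_like(X,.043),np.ones_like(X)],-1)@M.T
r=cv2.remap(w['image'],(w['cx']+w['fx']*P[...,0]/-P[...,2]).astype(np.float32),(w['cy']+w['fy']*P[...,1]/P[...,2]).astype(np.float32),cv2.INTER_CUBIC)
r=cv2.resize(r,(155,440));a=cv2.imread('pics/rect.png');cv2.imwrite('pics/rect_'+n+'.png',np.hstack([a[:,310:],r]))
E
python3 rect.py w21
```

```text
t 18.75 stn -1.0 -78.05 z 0.0397 q 1.1153 F [-1.8  1.4  5.2] M [0.267 0.574 0.146] g 6.95 j7 0.24 e7 [ 0.08 -0.88 -0.08]
18.75 [ 0.51148479 -0.21052854  0.03973182] [ 6.34361038e-01  7.73036854e-01 -3.06741822e-04 -3.80770839e-05] [-1.81310434  1.44884288  5.15163085] [0.2671517  0.57368279 0.14646653] 6.9455930316628125
TCP stn mm -0.9968359174411109 -78.04533524851198 toolq 1.1152977605188572 j7 0.2393314153371899
[ 262  226   37  114 2231] wing rect mm -0.5526876449584961 -78.28483581542969 7.802648544311523 42.43349838256836 26.995304107666016
q 1.1068864
```

View pics/rect_w21.png

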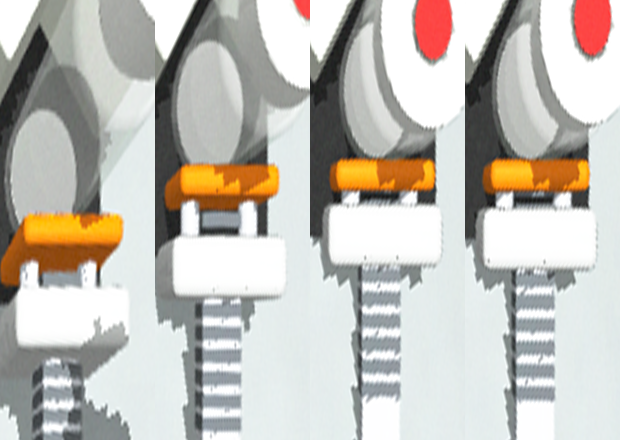

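step_arm(
  steps=[0, 0, 0, 0, 0, 0, 0.9, 0, 0, 0, 0, 0, 0, 1.2, 0, 0, 0, 0, 0, 0, 1.6, 0, 0, 0, 0, 0, 0, 1.6, 0, 0, 0, 0, 0, 0, 1.6, 0, 0, 0, 0, 0, 0, 1.6],
)

```text
t: 19.3
position: [0.5118, -0.2101, 0.0395]
orientation: [0.635, 0.773, -0.0, -0.0]
wrist_force: [0.4, 0.3, 0.7]
grip_width: 0.185
```

```bash
python3 q.py; python3 rect.py w22
```

```text
t 19.3 stn -0.8 -77.59 z 0.0395 q 1.1166 F [0.4 0.3 0.7] M [ 0.018 -0.016 -0.019] g 15.82 j7 0.24 e7 [ 0.01 -0.    0.  ]
19.3 [ 0.51178995 -0.21014104  0.03950455] [ 6.34867003e-01  7.72621439e-01 -3.38643555e-06 -2.28437136e-05] [0.44384877 0.2742675  0.72995839] [ 0.01837993 -0.01616965 -0.01946132] 15.82481638881966
TCP stn mm -0.8011261500216914 -77.59259896600189 toolq 1.1166069790179254 j7 0.23797373597812943
[ 262  227   38  113 2933] wing rect mm -0.9579858779907227 -78.23231506347656 7.905334949493408 42.1475715637207 25.7490291595459
q 1.1176969
```

View pics/w22.png

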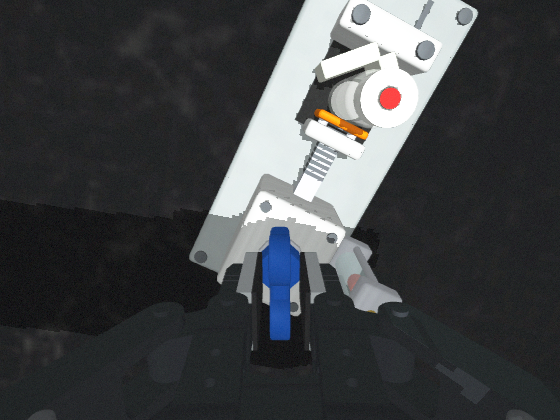

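Released cleanly, with forces near zero and the knob still at q≈1.117. I lift straight up.

step_arm(
  steps=[0, 0, -1, 0, 0, 0, 1.6, 0, 0, -1.5, 0, 0, 0, 1.6, 0, 0, -2.5, 0, 0, 0, 1.6, 0, 0, -3, 0, 0, 0, 1.6, 0, 0, -3, 0, 0, 0, 1.6, 0, 0, -2, 0, 0, 0, 1.6, 0, 0, 0, 0, 0, 0, 1.6, 0, 0, 0, 0, 0, 0, 1.6],
)

```text
t: 20.02
position: [0.5126, -0.2104, 0.1715]
orientation: [0.635, 0.773, 0.0, 0.002]
wrist_force: [-0.5, -0.1, -0.7]
grip_width: 0.189
```

```bash
python3 rect.py w23; python3 - <<'E'
from h import *
s=snap('scene','s23.png');t=snap('top','t23.png')
cv2.imwrite('pics/s23c.png',cv2.resize(s['image'][170:250,260:360],None,fx=6,fy=6,interpolation=3))
cv2.imwrite('pics/t23c.png',cv2.resize(t['image'][180:255,130:350],None,fx=3.55,fy=3.55,interpolation=3))
E
```

```text
20.0167 [ 0.51258212 -0.21038782  0.17154706] [6.34904815e-01 7.72588506e-01 3.29276658e-04 1.66398496e-03] [-0.52353606 -0.07534302 -0.69366996] [0.03198371 0.04191719 0.01952966] 16.105709805775323
TCP stn mm 0.027828950429256434 -77.62820268550085 toolq 1.1167044032403195 j7 0.3269189334479443
[267 171  24  59 816] wing rect mm -0.7397646903991699 -78.76705169677734 7.956203460693359 42.163665771484375 26.48257827758789
q 1.1172858
```

View pics/w23.png

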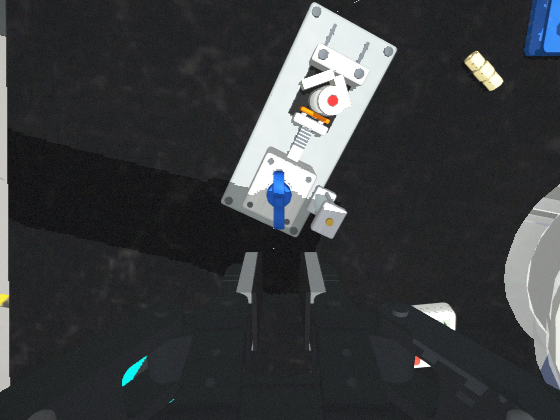

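View pics/rect_w23.png

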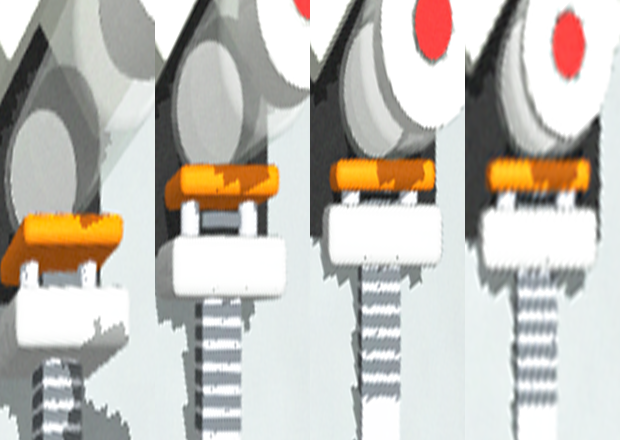

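View pics/s23c.png

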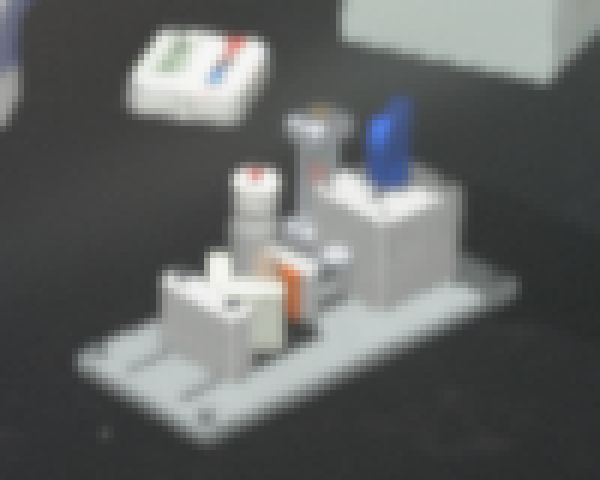

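View pics/t23c.png

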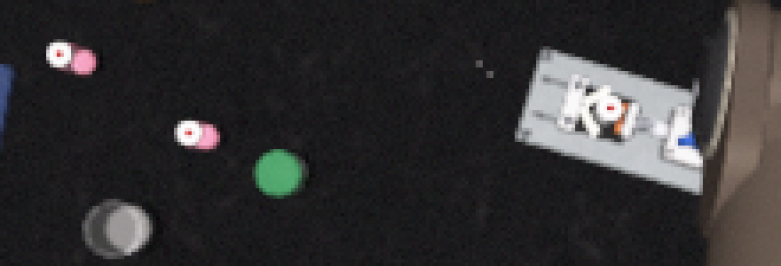

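The vial is upright and seated in the V, the compression gap is unchanged (about 160 to 208 px), and the jar, beaker and union are in place. I hand in.

```bash
python3 -c "
from station import bot
print(bot.job_done(), bot.get_state()['t'])"
```

```text
the job is handed in; nothing more can be done
the job is handed in; nothing more can be done
```

The clear vial is standing upright on the black bed, clamped against the V block at an estimated 7–11 N. The knob was turned clockwise to about 1.117 rad and let go. I handed the job in at about 20 s; no verdict was reported.

- **Clamping force:** my two estimates differ but both lie within 5–15 N. The spring compression seen in the camera (about 2.75 mm) gives about 11 N. The noisy wrist-moment fit gives about 7.4 N. I had turned to 1.166 rad, where the readings were 9.4 N (moment) and 12.5 N (camera), and backed off 0.05 rad to sit between them.
- **Last checks:** the fingers came away with forces near zero and the knob did not move. The last pictures show the vial upright and seated in the V. The septa jar and beaker look unmoved in the before/after top views, and the brass union was never approached. The flow tube was not touched.
- **What went wrong:**
  - The finger ends really lie about 38 mm behind the reported TCP. My first grasp therefore closed on top of the cap and tilted the vial about 0.2 rad. I lifted gently until it settled upright, then grasped it again lower down.
  - The fingers also briefly brushed the knob's hub, at about 4 N, before I raised them.

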